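# Put the pastry brush away in its ratchet-lidded case

## Task

Put the pastry brush away in its case. First lay the brush aside on the worktop, press the latch paddle so that the lid pops up, and raise the lid through its clicks until it props itself in the highest of its three notches; then lay the brush flat in the trough inside, with its bristles between the two trough walls and its handle towards the ratchet side. To close, lift the lid past the top so that the pawl is thrown clear, let it down gently without letting it drop, and press it shut until it latches; leave the other things on the table where they stand.

Things in the scene. Friction and masses are not known exactly. Their poses are not given: they have to be found in the camera images.
- brush_case: Fixed plywood tool case, 220 mm deep (x), 260 mm wide (y), 86 mm high. Origin: centre of its underside; x points from its front (rail handle, robot side) to its back (hinge), y to its left, z up. Walls 10 mm, rim 75 mm above the table. Outside the left wall is the ratchet (x 0 to 105, y 137 to 151 mm), right of the front the latch housing (x -112 to -50, y -203 to -130 mm).
- hinge (a point): Middle of the lid's hinge axis, at case x = +95, y = 0, z = 81 mm; the axis runs along the case's y. Forked saddles (brush rest) are fixed on the lid at case x = -15 mm when shut: at y = -94 to -60 and +66 to +98 mm, cheeks up to 116 mm above the table, 33 to 43 mm apart; the brush in them can be taken only between the saddles.
- lid (a joint): Lid angle, rad: 0.008 latched shut, 0.13 popped up, 1.55 stop. 0.5 kg. Going up, a pawl drops under three pins in turn; let down on one it stays propped at 0.62, 0.91 or 1.21 (lift 0.03 to 0.07 beyond, then let down). From about 1.45 the pawl is thrown clear: the lid then goes down freely and drops if let go. The last 0.15 press a spring (5 N at the rail) and end in the latch at 0.005.
- rail (a point): Middle of the rail handle: round steel bar, 14 mm thick, 150 mm long, parallel to the case's y, 250 mm from the hinge axis and level with it (81 mm above the table) when shut, swinging up round the hinge with the lid. Arms 70 mm either side of its middle; 31 mm free between bar and lid edge. Fingers can close across it from above; it turns between them.
- pawl (a joint): Angle of the ratchet's pawl in rad: 0 engaged, about 0.1 as it rides over a pin, 0.36 thrown clear: then it lies outward and stays so until the lid is nearly shut.
- paddle (a point): Middle of the top of the dark latch paddle: 38 by 44 mm, level, 101 mm above the table, at case x = -81, y = -177 mm. Pressed down here by 7 mm (about 5 N) it frees the lid; it springs back when let go.
- trough (a point): Middle of the brush's place on the inner floor: case x = -58, y = 0, z = 14 mm; case axes. Walls 26 mm high, 42 mm apart, flank it from y = -119 to +15 mm; left of that (to y = +120) there is finger room, 47 mm to the front wall. The brush belongs here with its x axis along case +y, its middle at this point, its underside on the floor.
- pastry_brush: Flat pastry brush, 214 mm long, 60 to 130 g. Origin: centre of its underside; x points from bristles to handle. Wooden handle from x = -38 to +106 mm, 21 mm wide, 2.5 to 14 mm above the underside; ferrule and bristles from -105 to -38 mm, 34 mm wide, 16 mm thick. At the start it lies in the saddles on the lid, underside 96 mm above the table, handle to the case's left.
- bristle_end (a point): Point on the brush near the tip of its bristles, at its x = -100 mm, 8 mm above its underside.
- timer: White wind-up kitchen timer, 62 mm across, 42 mm high; origin under its centre. Leave it.
- cutter_big: Steel ring cutter, 70 mm across, 34 mm high; origin under its centre. Leave it.
- shaker: Spice jar with black cap, 45 mm across, 105 mm high; origin under its centre. Leave it. The worktop between the case and the timer, cutter and jar is clear for laying the brush down.

How it is judged:
By the outcome, as a careful person would: the job done as asked, in the order asked, and still so for the second after the job is handed in, with the robot touching nothing.
It also fails if it takes over 72 s, if anything falls off the work surface, if the arm or the gripper's body presses on something with over 40 N, if the wrist force passes 120 N, or if a joint passes its speed limit or range.

## Robot

A 7-joint arm with a two-finger parallel gripper is mounted at the origin on a cart in front of the work surface, level with it; the furniture and walls round the work are solid. World frame = base frame: x ahead of the robot, y to its left, z up, the work surface at z = 0. Lengths are in mm, angles in rad, forces in N, time in s.
With the tool pointing down it reaches from about 400 to 875 mm from the base axis. Payload 4.4 kg.
Tool frame: the origin (TCP) lies at the very end of the fingers, on their centre line; the grasp point (between the pads) lies 19 mm behind it; z points along the fingers, y is the direction in which the jaws open and shut (so a half turn about z gives the same grasp; the last joint's range is limited). The gripper opens to 85 mm and grips with 20 to 120 N. Pads are 22 mm wide; open, the fingers measure 114 mm over their backs; the gripper's body (76 mm by 85 mm) begins 54 mm behind the grasp point. The pads swing forward as they close: fully open they stand 13 mm farther back than shut.
Start: joints at [-1.399, 0.628, 0.038, 1.517, -0.027, 0.996, -0.02], TCP at [153.092, 631.728, 231.313] pointing down, gripper open.
Joint ranges: [-3.06, 3.06], [-0.37, 2.12], [-1.25, 1.32], [0.18, 2.47], [-1.1, 4.24], [0.23, 1.98], [-2.94, 2.94]. Speed limits (rad/s): [2.57, 2.57, 3.14, 3.14, 3.14, 3.14, 3.14].

## Interface

Orientations are given as [roll, pitch, yaw] about the fixed x, y, z axes, in that order (R = Rz(yaw) Ry(pitch) Rx(roll)).
In Python, from cell import ctrl gives the robot as it stands. The module is installed in compiled form; this text tells all that it offers.
- The arm moves only by the shell command python3 -m jog 'ROWS'. ROWS is text: rows parted by semicolons, each of 7 numbers parted by spaces: the shift along the tool's x, y, z in mm, then the turn, a rotation vector about the tool's x, y, z in degrees, then the opening, from -1 (shut) to 1 (fully open). In form: x y z wx wy wz claw; .... A call has 1 to 8 rows; each row is the pose to reach, as a shift and turn from the pose commanded when the call began, along the tool's axes at that moment; what a row does not reach only later rows make up. A row lasts 1/8 s, in which the tool goes at most 62.5 mm and 10.7 degrees, less where a joint would pass 70% of its speed; a pose out of reach is approached as far as the arm can. A call with a gripper value outside its range is refused whole. The fingers move at their own pace and stop on an object; the grip force is fixed at half the most. Time passes only in rows, so rows that repeat a pose let the fingers close. It gives the time, the measured TCP pose, the force and the opening at its end, in the units of the state.
- ctrl.read_state(): the state, without advancing time (a new reading comes with each control period).
- ctrl.get_image(name): name is "scene" or "top" or "wrist"; returns a dict with "image" (480x640x3 uint8, red, green, blue), "z_map" (480x640 float32, mm along the optical axis (not along the pixel's ray), 0 where there is no reading), "vertical_fov" (degrees; the focal length in pixels is half the picture's height over the tangent of half this angle, whatever the lens; pixels are square), "cx", "cy" (the principal point, pixels), "k1" (the pictures are not rectified: a ray, as slopes to the right and down, at radius r is drawn at 1 + k1 r^2 times it, then the intrinsics apply), "extrinsics" (4x4, takes a point from world to camera coordinates); the wrist camera has in their place "hand_eye" (4x4, takes a point from camera to tool coordinates, whose origin is the TCP and whose axes are the flange's). Camera axes: x right, y down, z forward; pixel columns grow to the right and rows downward; lengths in mm; the calibration is good to about 2 mm. A picture is of the moment at which its call begins: read the wrist's pose just before it.
- ctrl.finish_job(): hands the job in, once; it reports no verdict.
The state is a dict: "clock": time; "qpos": joint angles; "qd": joint speeds; "tau": joint torques, N m; "eef_pos": TCP position; "tool_rot": TCP orientation; "force": force on the tool from outside, world axes, zero at the start; "torque": the same for the moment, N m; "width": finger opening in mm.
Only numpy, scipy, OpenCV 4.12 (cv2) and the standard library are available. Lean on these libraries where they do the work, as an engineer would, in place of code of your own. Each camera call takes 0.05 s, during which the arm holds its last target.

## Working session

There is one attempt and no reset: what is moved stays moved. The work goes in short steps, Python scripts to look and compute and a shell command to move; the robot and the scene stay as the last step left them, time stands still between calls to the robot, and variables do not carry over. Pictures are saved under pics/ and viewed, and the job is handed in when it is done.

```bash
mkdir -p pics; ls
python3 - <<'E'
from cell import ctrl
import cv2
s=ctrl.read_state();print(s)
for n in ("scene","top","wrist"):
    d=ctrl.get_image(n); cv2.imwrite(f"pics/{n}0.png",d["image"][:,:,::-1])
    print(n,{k:v for k,v in d.items() if k not in("image","z_map")})
    import numpy as np; np.savez(f"{n}0.npz",**d)
E
```

```text
pics
{'clock': 0.0, 'qpos': array([-1.39882864,  0.62933226,  0.03845024,  1.51838459, -0.02698943,
        0.99632365, -0.01998475]), 'qd': array([ 0.00049741, -0.00059031,  0.00032124, -0.00037459, -0.00057975,
        0.00109034, -0.00182907]), 'tau': array([-1.34209942e-03, -5.63401687e+01,  1.22481633e+00, -1.93450999e+01,
        1.07152198e-02,  1.02533246e-02,  6.17486222e-06]), 'eef_pos': array([152.9258809 , 631.09404421, 230.39294758]), 'tool_rot': array([-3.13966347e+00,  3.90186384e-05,  2.90383892e+00]), 'force': array([-0.26683394,  0.56599087,  1.07832771]), 'torque': array([ 0.00846366, -0.02436175, -0.00199234]), 'width': 84.9744568068659}
scene {'vertical_fov': 54.661025861089, 'cx': 330.6927041056054, 'cy': 242.33709653104754, 'k1': -0.05092963094488661, 'extrinsics': array([[ 4.81734808e-01, -8.76316325e-01,  1.12835202e-03,
        -5.03673058e+02],
       [-6.46941137e-01, -3.56508994e-01, -6.74068619e-01,
         2.94624307e+02],
       [ 5.91099602e-01,  3.23992340e-01, -7.38667871e-01,
         9.76515182e+02],
       [ 0.00000000e+00,  0.00000000e+00,  0.0
[... 290 characters left out ...]
95268e-03, -1.82824133e-01,
         5.20235752e+02],
       [ 1.82910731e-01,  1.03992468e-02, -9.83074524e-01,
         1.04324161e+03],
       [ 0.00000000e+00,  0.00000000e+00,  0.00000000e+00,
         1.00000000e+00]])}
wrist {'vertical_fov': 60.747580269934275, 'cx': 325.2242448176335, 'cy': 232.5159074984326, 'k1': 0.012797224879982827, 'hand_eye': array([[-6.15423388e-04, -9.64534547e-01, -2.63955922e-01,
         6.76440088e+01],
       [ 9.99999529e-01, -7.91861390e-04,  5.62042968e-04,
        -8.27862793e-01],
       [-7.51126363e-04, -2.63955451e-01,  9.64534580e-01,
        -1.44158319e+02],
       [ 0.00000000e+00,  0.00000000e+00,  0.00000000e+00,
         1.00000000e+00]])}
```

View pics/scene0.png

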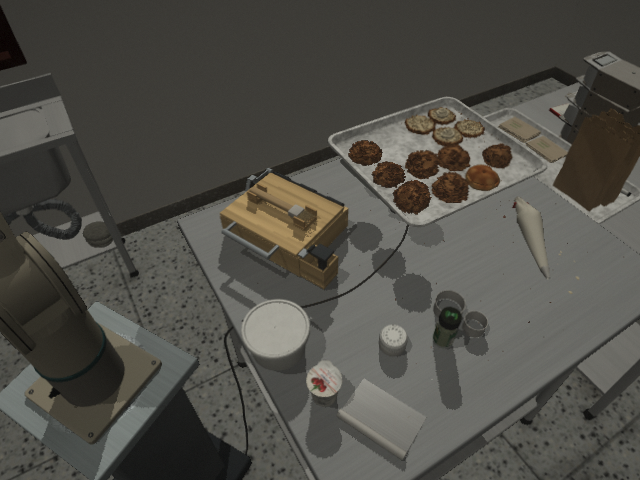

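View pics/top0.png

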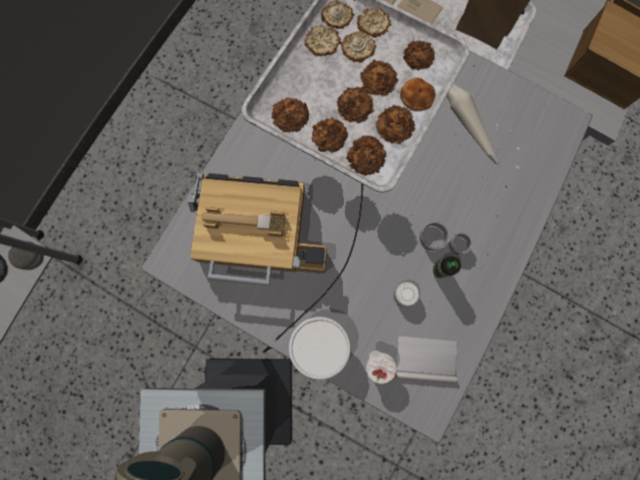

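View pics/wrist0.png

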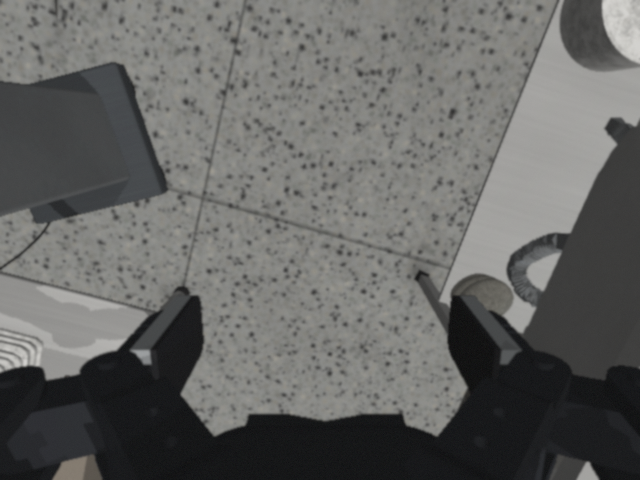

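```bash
cat > h.py <<'E'
import numpy as np, cv2
from scipy.spatial.transform import Rotation as Ro
def K(d):
    f=240/np.tan(np.radians(d["vertical_fov"])/2); return np.array([[f,0,d["cx"]],[0,f,d["cy"]],[0,0,1.]])
def dist(d): return np.array([float(d["k1"]),0,0,0])
def T_wc(d,eef=None,rpy=None):
    if "extrinsics" in d: return np.linalg.inv(d["extrinsics"])
    T=np.eye(4);T[:3,:3]=Ro.from_euler('xyz',rpy).as_matrix();T[:3,3]=eef
    return T@d["hand_eye"]
def rays(d,px):
    return cv2.undistortPoints(np.array(px,float).reshape(-1,1,2),K(d),dist(d)).reshape(-1,2)
def cloud(d,T):
    v,u=np.mgrid[0:480,0:640]; r=rays(d,np.stack([u.ravel(),v.ravel()],1))
    z=d["z_map"].ravel().astype(float)
    P=np.c_[r*z[:,None],z]; W=P@T[:3,:3].T+T[:3,3]; W[z<=0]=np.nan
    return W.reshape(480,640,3)
def at_z(d,T,px,z):
    r=rays(d,px); D=np.c_[r,np.ones(len(r))]@T[:3,:3].T; o=T[:3,3]
    return o+D*((z-o[2])/D[:,2])[:,None]
def proj(d,T,P):
    Ti=np.linalg.inv(T); rv=cv2.Rodrigues(Ti[:3,:3])[0]
    return cv2.projectPoints(np.array(P,float).reshape(-1,1,3),rv,Ti[:3,3],K(d),dist(d))[0].reshape(-1,2)
E
python3 - <<'E'
import sys;sys.path.insert(0,'.')
from h import *
for n in("top","scene"):
    d=dict(np.load(n+"0.npz")); T=T_wc(d); W=cloud(d,T); np.save(n+"W.npy",W)
    z=W[...,2]
    print(n,"table z",np.nanmedian(z[240:300,340:400]) if n=="top" else np.nanmedian(z[280:330,330:370]))
d=dict(np.load("top0.npz"))
W=np.load("topW.npy"); 
for p in [(247,200),(240,250),(240,220),(270,222),(312,257),(240,275),(200,181),(194,262),(301,185),(408,293),(450,266),(433,236),(320,345),(381,368)]:
    print(p,W[p[1],p[0]].round(0))
im=d["image"][150:310,150:350,::-1]; cv2.imwrite("pics/topcrop.png",cv2.resize(im,(800,640))[:600])
d=dict(np.load("scene0.npz"));im=d["image"][160:300,200:370,::-1]; cv2.imwrite("pics/scenecrop.png",cv2.resize(im,(728,600)))
E
```

```text
top table z 0.3757057922432523
scene table z 0.077733787531713
(247, 200) [ 618. -124.   87.]
(240, 250) [ 493. -110.   88.]
(240, 220) [ 561. -113.  113.]
(270, 222) [ 557. -184.  108.]
(312, 257) [ 472. -284.   99.]
(240, 275) [441. -94.  -0.]
(200, 181) [699.  22.   2.]
(194, 262) [476.  28.   4.]
(301, 185) [ 660. -257.   74.]
(408, 293) [ 389. -522.   37.]
(450, 266) [ 447. -611.  104.]
(433, 236) [ 540. -602.    1.]
(320, 345) [ 266. -302.   84.]
(381, 368) [ 211. -445.   71.]
```

View pics/topcrop.png

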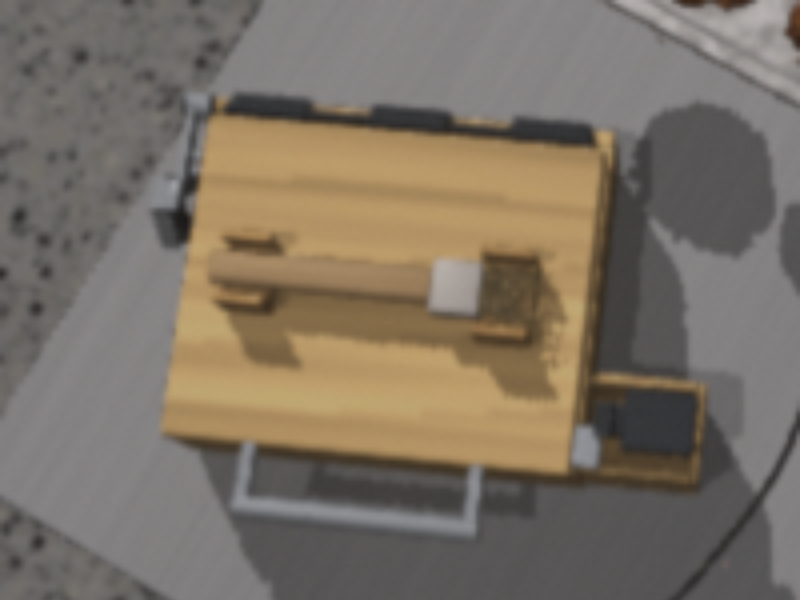

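View pics/scenecrop.png

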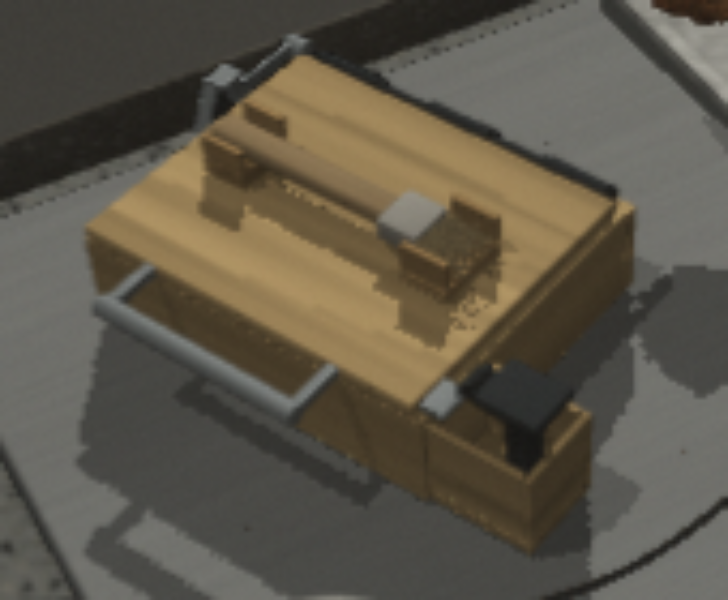

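```bash
cat > fit.py <<'E'
from h import *
from scipy.optimize import least_squares
dt=dict(np.load("top0.npz"));ds=dict(np.load("scene0.npz"));Tt,Ts=T_wc(dt),T_wc(ds)
rail=[(-155,70,81),(-155,-70,81)]
pad=[(-62,-199+44,101),(-62,-199,101),(-100,-199,101),(-100,-155,101)]
pt=np.array([(240,500),(472,522),(628,392),(697,398),(692,452),(622,445)])/4+150
ps=np.array([(105,305),(290,408),(470,395)])/4.286+[200,160]
ps=np.array([(105,305),(290,408),(517,363),(575,393),(533,428),(470,395)])/4.286+[200,160]
P=np.array(rail+pad,float)
def tr(p,P):
    c,s=np.cos(p[2]),np.sin(p[2]);return np.c_[P[:,0]*c-P[:,1]*s+p[0],P[:,0]*s+P[:,1]*c+p[1],P[:,2]]
Ps=P[[0,1,2,3,4,5]]
def f(p): return np.r_[(proj(dt,Tt,tr(p,P))-pt).ravel(),(proj(ds,Ts,tr(p,Ps))-ps).ravel()]
r=least_squares(f,[580,-120,0]);print(r.x);print(r.fun.reshape(-1,2).round(1))
r1=least_squares(lambda p:f(p)[:12],[580,-120,0]);print(r1.x)
r1=least_squares(lambda p:f(p)[12:],[580,-120,0]);print(r1.x)
W=np.load("topW.npy")
# lid top points -> local
p=r.x;c,s=np.cos(p[2]),np.sin(p[2])
m=(W[...,2]>80)&(W[...,2]<93)&(abs(W[...,0]-p[0])<200)&(abs(W[...,1]-p[1])<220)
X=W[m]-[p[0],p[1],0];L=np.c_[X[:,0]*c+X[:,1]*s,-X[:,0]*s+X[:,1]*c]
for a in(0,1):
    print(np.percentile(L[:,a],[.5,2,50,98,99.5]).round(1))
m=(W[...,2]>97)&(W[...,2]<120)&(abs(W[...,0]-p[0])<200)&(abs(W[...,1]-p[1])<220)
X=W[m]-[p[0],p[1],0];L=np.c_[X[:,0]*c+X[:,1]*s,-X[:,0]*s+X[:,1]*c,X[:,2]]
for y in range(-110,120,10):
    q=L[abs(L[:,1]-y)<5];
    if len(q):print(y,len(q),np.percentile(q,[5,50,95],axis=0).round(0)[:,[0,2]].tolist())
E
python3 fit.py
```

```text
[ 5.78603057e+02 -1.25342349e+02 -1.26480645e-01]
[[-0.  -0.3]
 [-1.1  1.2]
 [-0.5 -1.5]
 [ 0.6 -0.9]
 [-0.1  1.4]
 [-1.   0.9]
 [ 1.4  0.2]
 [ 0.3  1.1]
 [-0.9 -1.8]
 [ 0.6 -0.6]
 [ 0.7  1.2]
 [ 0.3  0.4]]
[ 5.78722736e+02 -1.25963066e+02 -1.24419198e-01]
[ 5.78755086e+02 -1.24787123e+02 -1.29850923e-01]
[-163.3 -158.7  -33.    93.    97.3]
[-137.6 -122.5    0.7  125.6  141.6]
-100 2 [[-30.0, 107.0], [-17.0, 110.0], [-4.0, 112.0]]
-90 62 [[-43.0, 99.0], [-17.0, 107.0], [8.0, 117.0]]
-80 95 [[-43.0, 98.0], [-15.0, 109.0], [9.0, 118.0]]
-70 93 [[-44.0, 100.0], [-17.0, 110.0], [7.0, 118.0]]
-60 86 [[-43.0, 99.0], [-16.0, 112.0], [6.0, 118.0]]
-50 61 [[-32.0, 106.0], [-17.0, 114.0], [-1.0, 116.0]]
-40 60 [[-32.0, 109.0], [-18.0, 113.0], [-1.0, 116.0]]
-30 47 [[-31.0, 108.0], [-16.0, 112.0], [-4.0, 116.0]]
-20 36 [[-26.0, 107.0], [-18.0, 111.0], [-7.0, 115.0]]
-10 37 [[-27.0, 105.0], [-19.0, 111.0], [-8.0, 114.0]]
0 38 [[-26.0, 109.0], [-17.0, 111.0], [-7.0, 114.0]]
10 35 [[-27.0, 107.0], [-19.0, 111.0], [-8.0, 114.0]]
20 41 [[-27.0, 108.0], [-19.0, 111.0], [-8.0, 113.0]]
30 34 [[-27.0, 107.0], [-18.0, 111.0], [-8.0, 115.0]]
40 37 [[-28.0, 106.0], [-20.0, 111.0], [-10.0, 115.0]]
50 37 [[-27.0, 108.0], [-18.0, 110.0], [-8.0, 114.0]]
60 37 [[-29.0, 107.0], [-19.0, 112.0], [-8.0, 114.0]]
70 82 [[-41.0, 99.0], [-21.0, 110.0], [2.0, 118.0]]
80 78 [[-41.0, 100.0], [-19.0, 110.0], [0.0, 118.0]]
90 77 [[-42.0, 100.0], [-20.0, 111.0], [0.0, 118.0]]
100 47 [[-37.0, 99.0], [-18.0, 110.0], [-1.0, 116.0]]
110 4 [[-22.0, 106.0], [-17.0, 108.0], [-15.0, 111.0]]
```

```bash
cat > mv.py <<'E'
from h import *
from cell import ctrl
CASE=[578.6,-125.3,-0.1265]
def cw(x,y,z):
    c,s=np.cos(CASE[2]),np.sin(CASE[2]);return np.array([CASE[0]+c*x-s*y,CASE[1]+s*x+c*y,z])
def wc(p):
    c,s=np.cos(CASE[2]),np.sin(CASE[2]);x,y=p[0]-CASE[0],p[1]-CASE[1];return np.array([c*x+s*y,-s*x+c*y,p[2]])
PSI=CASE[2]+np.pi/2
def Rdown(tilt=0,yaw=PSI):
    # tilt about case y: positive leans tool z towards case +x (tips forward)
    R=Ro.from_euler('xyz',[np.pi,0,yaw])
    ax=np.array([-np.sin(CASE[2]),np.cos(CASE[2]),0])
    return Ro.from_rotvec(-ax*tilt)*R
def rows(tg,start=None):
    s=ctrl.read_state()
    p0,R0=(s["eef_pos"],Ro.from_euler('xyz',s["tool_rot"])) if start is None else start
    o=[]
    for P,R,g in tg:
        d=R0.inv().apply(np.array(P)-p0); w=np.degrees((R0.inv()*R).as_rotvec())
        o.append(" ".join(f"{v:.1f}" for v in np.r_[d,w])+f" {g}")
    print(";\n".join(o))
def st():
    s=ctrl.read_state();print("t",s["clock"],"p",s["eef_pos"].round(1),"case",wc(s["eef_pos"]).round(1),"rpy",s["tool_rot"].round(3),"F",s["force"].round(1),"w",round(s["width"],1),"q",s["qpos"].round(2))
    return s
E
python3 - <<'E'
from mv import *
s=st()
p0=s["eef_pos"];R0=Ro.from_euler('xyz',s["tool_rot"]);P=cw(-17,45,200);R1=Rdown()
from scipy.spatial.transform import Slerp
sl=Slerp([0,1],Ro.concatenate([R0,R1]))
rows([(p0+(P-p0)*i/14,sl(i/14),0.2) for i in range(1,15)])
E
```

```text
t 0.15 p [152.9 631.3 230.6] case [-517.7  696.8  230.6] rpy [-3.14  -0.     2.904] F [ 0.  -0.3  0.5] w 85.5 q [-1.4   0.63  0.04  1.52 -0.03  1.   -0.02]
-40.7 -42.3 2.2 -0.0 0.0 6.0 0.2;
-81.4 -84.6 4.5 -0.0 0.0 11.9 0.2;
-122.1 -126.9 6.7 -0.0 0.0 17.9 0.2;
-162.9 -169.2 9.0 -0.0 0.0 23.9 0.2;
-203.6 -211.5 11.2 -0.0 0.0 29.9 0.2;
-244.3 -253.8 13.5 -0.0 0.0 35.8 0.2;
-285.0 -296.1 15.7 -0.0 0.0 41.8 0.2;
-325.7 -338.4 18.0 -0.0 0.0 47.8 0.2;
-366.4 -380.7 20.2 -0.0 0.0 53.8 0.2;
-407.1 -423.0 22.5 -0.0 0.0 59.7 0.2;
-447.9 -465.3 24.7 -0.1 0.0 65.7 0.2;
-488.6 -507.6 27.0 -0.1 0.1 71.7 0.2;
-529.3 -549.9 29.2 -0.1 0.1 77.7 0.2;
-570.0 -592.2 31.4 -0.1 0.1 83.6 0.2
```

```bash
python3 -m jog '-41 -42 0 0 0 6 0.2; -81 -85 0 0 0 12 0.2; -122 -127 0 0 0 18 0.2; -163 -169 0 0 0 24 0.2'; python3 -c "
from mv import *
st()"
```

```text
clock: 0.65
eef_pos: [272.5, 427.3, 231.3]
tool_rot: [3.141, 0.0, 2.482]
force: [1.7, 0.9, -0.2]
width: 51.0
t 0.65 p [272.5 427.3 231.3] case [-373.4  509.6  231.3] rpy [3.141 0.    2.482] F [ 1.7  0.9 -0.2] w 51.0 q [-1.17  0.43  0.16  1.91 -0.09  0.81 -0.05]
```

Run:
```python
from mv import *
from scipy.spatial.transform import Slerp
s=ctrl.read_state()
p0=s["eef_pos"];R0=Ro.from_euler('xyz',s["tool_rot"]);P=cw(-17,35,215);R1=Rdown()
sl=Slerp([0,1],Ro.concatenate([R0,R1]))
rows([(p0+(P-p0)*i/10,sl(i/10),0.2) for i in (1,4,8,10)])
```

```text
-54.8 -22.7 1.6 0.0 0.0 5.9 0.2;
-219.3 -90.9 6.5 0.0 0.0 23.8 0.2;
-438.6 -181.9 13.0 0.0 0.0 47.5 0.2;
-548.2 -227.3 16.3 0.0 0.0 59.4 0.2
```

```bash
python3 -m jog '-55 -23 2 0 0 6 0.2; -110 -45 3 0 0 12 0.2; -165 -68 5 0 0 18 0.2; -219 -91 6 0 0 24 0.2; -274 -114 8 0 0 30 0.2; -329 -136 10 0 0 36 0.2; -384 -159 11 0 0 42 0.2; -438 -182 13 0 0 48 0.2'
python3 - <<'E'
from mv import *
st()
rows([(cw(-17,35,215),Rdown(),0.2)])
E
```

```text
clock: 1.65
eef_pos: [508.3, 16.0, 218.3]
tool_rot: [3.141, -0.0, 1.644]
force: [-0.4, 0.9, -0.3]
width: 51.2
t 1.65 p [508.3  16.  218.3] case [-87.6 131.3 218.3] rpy [ 3.141 -0.     1.644] F [-0.4  0.9 -0.3] w 51.2 q [-0.38  0.47  0.42  1.93 -0.27  0.79  0.26]
-108.3 50.1 3.2 0.0 -0.0 11.4 0.2
```

```bash
python3 -m jog '-55 25 2 0 0 6 0.2; -108 50 3 0 0 11.4 0.2; -108 50 3 0 0 11.4 0.2'
cat > shot.py <<'E'
import sys
from mv import *
n,name=sys.argv[1],sys.argv[2]
s=st(); d=ctrl.get_image(n); cv2.imwrite(f"pics/{name}.png",d["image"][:,:,::-1])
np.savez(name+".npz",eef=s["eef_pos"],rpy=s["tool_rot"],**d)
E
python3 shot.py wrist w1
```

```text
clock: 2.02
eef_pos: [566.7, -92.3, 215.2]
tool_rot: [3.14, 0.004, 1.44]
force: [-0.5, -0.1, -0.3]
width: 51.1
t 2.025 p [566.7 -92.3 215.2] case [-15.9  31.2 215.2] rpy [3.14  0.004 1.44 ] F [-0.5 -0.1 -0.3] w 51.1 q [-0.19  0.58  0.47  1.76 -0.32  0.88  0.29]
```

View pics/w1.png

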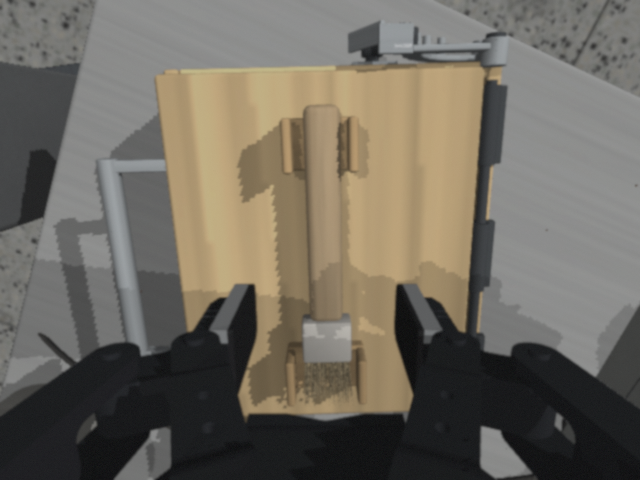

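Run:
```python
from mv import *
d=dict(np.load("w1.npz"));T=T_wc(d,d["eef"],d["rpy"]);W=cloud(d,T)
def c(px,z): print(px,z,wc(at_z(d,T,[px],z)[0]).round(1), wc(W[px[1],px[0]]).round(1))
c((322,107),108); c((306,180),108);c((340,180),108);c((308,280),108);c((343,280),108)
c((282,119),116);c((358,119),116);c((282,172),116);c((358,172),116)
c((303,318),111);c((352,318),111)
c((100,162),81);c((118,250),81);c((160,75),88);c((476,300),86);c((200,300),87)
c((122,250),81)
```

```text
(322, 107) 108 [-18.3 104.5 108. ] [-18.3 104.4 111.8]
(306, 180) 108 [-28.4  61.7 108. ] [-28.3  62.1 110.2]
(340, 180) 108 [ -7.5  61.6 108. ] [ -7.5  61.7 108.5]
(308, 280) 108 [-28.2  -4.1 108. ] [-29.1 -11.8  88.9]
(343, 280) 108 [ -5.2  -4.2 108. ] [ -4.3 -12.   88.8]
(282, 119) 116 [-41.1  97.8 116. ] [-40.9  97.8 118.6]
(358, 119) 116 [  2.3  97.6 116. ] [  2.2  97.6 116.9]
(282, 172) 116 [-42.1  67.7 116. ] [-44.9  64.4  89.7]
(358, 172) 116 [  2.8  67.5 116. ] [ 5.1 64.  88.3]
(303, 318) 111 [-31.8 -30.  111. ] [-32.2 -32.8 105.6]
(352, 318) 111 [  0.8 -30.2 111. ] [  2.4 -41.7  88.8]
(100, 162) 81 [-167.2   70.5   81. ] [-161.    71.6   92.4]
(118, 250) 81 [-163.8    8.6   81. ] [-157.6   12.5   92.9]
(160, 75) 88 [-118.4  124.2   88. ] [-118.   124.1   88.9]
(476, 300) 86 [ 92.2 -29.2  86. ] [ 93.  -30.1  84.1]
(200, 300) 87 [-107.2  -27.6   87. ] [-106.7  -26.9   88.5]
(122, 250) 81 [-161.     8.6   81. ] [-155.9   11.8   90.9]
```

Run:
```python
from mv import *
d=dict(np.load("w1.npz"));T=T_wc(d,d["eef"],d["rpy"]);W=cloud(d,T)
for r in (200,250,290):
  for u in range(96,150,3):
    p=wc(W[r,u]); 
    if p[2]>30: print(r,u,p.round(0),end=' ')
  print()
for n in("top","scene"):
  W=np.load(n+"W.npy")
  L=np.apply_along_axis(wc,2,W); m=(L[...,2]>50)&(L[...,2]<130)&(L[...,0]<-140)&(L[...,0]>-180)&(abs(L[...,1])<60)
  q=L[m];print(n,len(q),np.percentile(q,[5,50,95],axis=0).round(1).tolist() if len(q) else 0)
```

```text
200 105 [-162.   47.   91.] 200 108 [-160.   47.   92.] 200 111 [-159.   46.   90.] 200 114 [-156.   47.   91.] 200 117 [-154.   47.   92.] 200 120 [-154.   46.   88.] 200 123 [-153.   46.   86.] 
250 111 [-164.   11.   89.] 250 114 [-161.   12.   92.] 250 117 [-159.   12.   91.] 250 120 [-157.   12.   92.] 250 123 [-155.   12.   91.] 250 126 [-154.   12.   90.] 250 129 [-153.   11.   88.] 250 132 [-152.   10.   86.] 
290 120 [-161.  -18.   91.] 290 123 [-159.  -18.   91.] 290 126 [-157.  -17.   92.] 290 129 [-155.  -18.   91.] 290 132 [-153.  -18.   90.] 290 135 [-152.  -19.   89.] 290 138 [-152.  -20.   85.] 
top 276 [[-164.5, -54.9, 85.2], [-158.7, -3.9, 89.2], [-152.3, 54.1, 92.4]]
scene 245 [[-166.1, -54.1, 83.5], [-161.9, -3.0, 89.1], [-153.9, 54.1, 92.6]]
```

```bash
sed -i 's/^CASE=.*/CASE=[576.4,-125.0,-0.1265]/' mv.py
python3 - <<'E'
from mv import *
st()
rows([(cw(-15.5,43,z),Rdown(),g) for z,g in((170,.2),(120,.2),(95,.2))])
E
```

```text
t 2.075 p [565.6 -88.8 214.8] case [-15.3  34.6 214.8] rpy [-3.141e+00  1.000e-03  1.444e+00] F [-0.1 -0.  -0. ] w 50.8 q [-0.19  0.58  0.46  1.77 -0.32  0.88  0.29]
8.5 -0.2 44.8 -0.0 0.1 0.0 0.2;
8.5 -0.2 94.8 -0.0 0.1 0.0 0.2;
8.6 -0.1 119.8 -0.0 0.1 0.0 0.2
```

```bash
python3 -m jog '9 0 45 0 0 0 0.2; 9 0 90 0 0 0 0.2; 9 0 110 0 0 0 0.2; 9 0 120 0 0 0 0.2; 9 0 120 0 0 0 0.2;9 0 120 0 0 0 -1; 9 0 120 0 0 0 -1; 9 0 120 0 0 0 -1'; python3 -c "
from mv import *
st()"
```

```text
clock: 3.08
eef_pos: [567.4, -77.3, 96.5]
tool_rot: [3.14, -0.0, 1.449]
force: [-0.5, 0.9, 6.5]
width: 19.3
t 3.075 p [567.4 -77.3  96.5] case [-14.9  46.1  96.5] rpy [ 3.14  -0.     1.449] F [-0.5  0.9  6.5] w 19.3 q [-0.14  0.73  0.37  1.86 -0.42  0.62  0.36]
```

Run:
```python
from mv import *
W=np.load("topW.npy")
for p in [(363,190),(362,220),(352,255),(335,290),(300,320),(390,185),(300,170),(408,293),(433,236),(460,243),(448,266),(320,348),(490,160),(145,268)]: print(p,W[p[1],p[0]].round(0),wc(W[p[1],p[0]]).round(0))
st()
```

```text
(363, 190) [ 666. -420.    6.] [ 126. -281.    6.]
(362, 220) [ 586. -415.   -2.] [  46. -287.   -2.]
(352, 255) [ 491. -386.    2.] [ -51. -270.    2.]
(335, 290) [ 401. -341.    3.] [-147. -236.    3.]
(300, 320) [ 325. -251.    1.] [-233. -157.    1.]
(390, 185) [ 634. -469.  147.] [ 101. -334.  147.]
(300, 170) [ 726. -251.    2.] [ 164. -106.    2.]
(408, 293) [ 389. -522.   37.] [-136. -417.   37.]
(433, 236) [ 540. -602.    1.] [  24. -478.    1.]
(460, 243) [ 521. -673.    0.] [  14. -551.    0.]
(448, 266) [ 447. -606.  106.] [ -68. -493.  106.]
(320, 348) [ 259. -302.   80.] [-292. -215.   80.]
(490, 160) [ 752. -774.    2.] [ 257. -622.    2.]
(145, 268) [461. 162.  -3.] [-150.  270.   -3.]
t 3.075 p [567.4 -77.3  96.5] case [-14.9  46.1  96.5] rpy [ 3.14  -0.     1.449] F [-0.5  0.9  6.5] w 19.3 q [-0.14  0.73  0.37  1.86 -0.42  0.62  0.36]
```

Run:
```python
from mv import *
for n in("top","scene"):
    W=np.load(n+"W.npy")
    m=(W[...,2]>115)&(W[...,0]>350)
    q=W[m]; print(n,len(q)); 
    H=np.full((12,16),-1)
    for p in q:
        i,j=int((p[0]-350)//50),int((p[1]+900)//75)
        if 0<=i<12 and 0<=j<16: H[i,j]=max(H[i,j],int(p[2]))
    for i in range(12): print(350+50*i,H[i])
```

```text
top 27930
350 [-1 -1 -1 -1 -1 -1 -1 -1 -1 -1 -1 -1 -1 -1 -1 -1]
400 [-1 -1 -1 -1 -1 -1 -1 -1 -1 -1 -1 -1 -1 -1 -1 -1]
450 [-1 -1 -1 -1 -1 -1 -1 -1 -1 -1 -1 -1 -1 -1 -1 -1]
500 [ -1  -1  -1  -1  -1  -1  -1  -1  -1 121  -1 121  -1  -1  -1  -1]
550 [ -1  -1  -1  -1  -1  -1  -1  -1  -1 120 116 122  -1  -1  -1  -1]
600 [ -1  -1  -1  -1  -1 151 151  -1  -1  -1  -1  -1  -1  -1  -1  -1]
650 [ -1  -1  -1  -1  -1 161 176 152  -1  -1  -1  -1  -1  -1  -1  -1]
700 [ -1  -1  -1  -1 150 166 179 167 153 148  -1  -1  -1  -1  -1  -1]
750 [ -1  -1  -1  -1 166 179 167 172 167 162 149  -1  -1  -1  -1  -1]
800 [ -1  -1  -1 150 163 176 181 181 170 170 153  -1  -1  -1  -1  -1]
850 [ -1  -1  -1 152 171 167 179 174 161 161 151  -1  -1  -1  -1  -1]
900 [ -1  -1  -1 149 167 170 167 129 131 151 146  -1  -1  -1  -1  -1]
scene 34335
350 [-1 -1 -1 -1 -1 -1 -1 -1 -1 -1 -1 -1 -1 -1 -1 -1]
400 [-1 -1 -1 -1 -1 -1 -1 -1 -1 -1 -1 -1 -1 -1 -1 -1]
450 [-1 -1 -1 -1 -1 -1 -1 -1 -1 -1 -1 -1 -1 -1 -1 -1]
500 [ -1  -1  -1  -1  -1  -1  -1  -1  -1 119  -1 119  -1  -1  -1  -1]
550 [ -1  -1  -1  -1  -1  -1  -1  -1  -1 119 115 120  -1  -1  -1  -1]
600 [ -1  -1  -1  -1  -1 149 150  -1  -1  -1  -1  -1  -1  -1  -1  -1]
650 [ -1  -1  -1  -1  -1 159 176 160 145  -1  -1  -1  -1  -1  -1  -1]
700 [ -1  -1  -1  -1 149 165 179 165 151 150  -1  -1  -1  -1  -1  -1]
750 [ -1  -1  -1  -1 164 178 162 172 165 165 148  -1  -1  -1  -1  -1]
800 [ -1  -1  -1 149 167 177 180 181 170 171 152  -1  -1  -1  -1  -1]
850 [ -1  -1  -1 150 171 168 177 173 162 158 151  -1  -1  -1  -1  -1]
900 [ -1  -1  -1 150 166 170 168 128 129 150 150  -1  -1  -1  -1  -1]
```

```bash
python3 -m jog '0 0 -20 0 0 0 -1; 0 0 -40 0 0 0 -1;0 0 -70 0 0 0 -1;0 0 -100 0 0 0 -1'; python3 shot.py wrist w2;python3 shot.py top t2
```

```text
clock: 3.58
eef_pos: [566.4, -77.3, 196.2]
tool_rot: [-3.141, -0.0, 1.448]
force: [0.3, -0.3, -0.9]
width: 19.3
t 3.575 p [566.4 -77.3 196.2] case [-15.9  46.  196.2] rpy [-3.141 -0.     1.448] F [ 0.3 -0.3 -0.9] w 19.3 q [-0.2   0.6   0.45  1.79 -0.34  0.84  0.29]
t 3.625 p [568.7 -78.1 200. ] case [-13.5  45.6 200. ] rpy [ 3.135 -0.     1.448] F [ 0.5 -0.4  1.6] w 19.6 q [-0.2   0.59  0.46  1.78 -0.34  0.84  0.29]
```

View pics/w2.png

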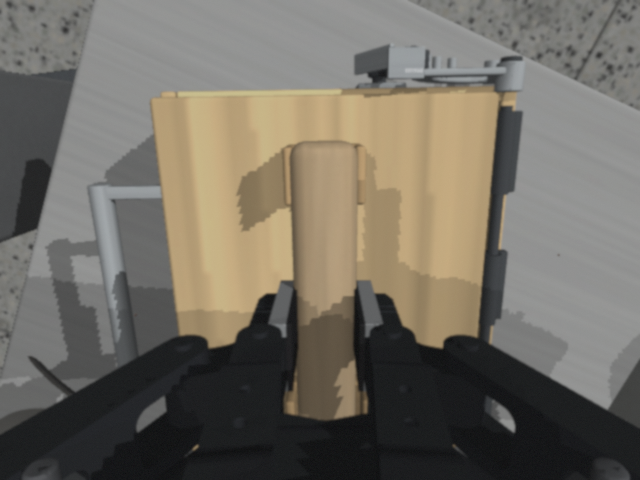

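View pics/t2.png

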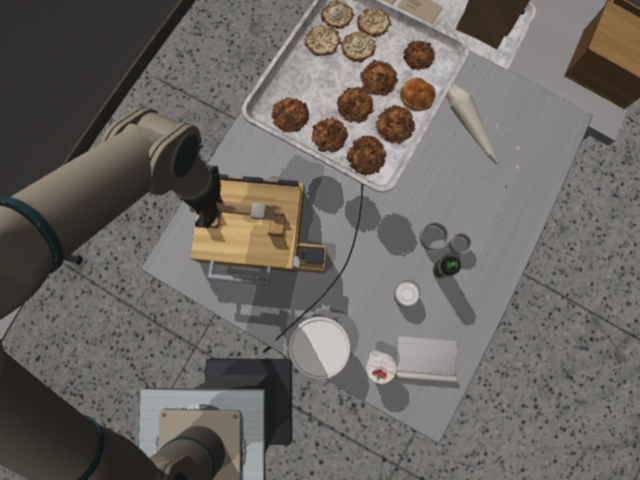

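```bash
python3 shot.py scene s2
python3 - <<'E'
from mv import *
for n in("t2","s2"):
    d=dict(np.load(n+".npz"));T=T_wc(d);print(T[:3,3].round(0));W=cloud(d,T)
    q=W[(W[...,2]>215)&(W[...,0]>-600)&(W[...,1]>-200)&(W[...,0]<800)]
    for z in range(220,900,40):
        k=q[(q[:,2]>=z)&(q[:,2]<z+40)]
        if len(k): print(n,z,len(k),(np.percentile(k,[2,98],axis=0)[:,:2]-[568,-78]).round(0).tolist())
E
```

```text
t 3.675 p [568.7 -78.1 198.5] case [-13.6  45.6 198.5] rpy [ 3.135 -0.     1.448] F [ 0.4 -0.  -0.4] w 19.2 q [-0.2   0.59  0.46  1.79 -0.34  0.83  0.29]
[ 319. -306. 1117.]
t2 220 459 [[-553.0, -17.0], [16.0, 103.0]]
t2 260 648 [[-540.0, -18.0], [59.0, 93.0]]
t2 300 391 [[-527.0, -37.0], [54.0, 51.0]]
t2 340 682 [[-513.0, -37.0], [10.0, 57.0]]
t2 380 547 [[-500.0, -38.0], [17.0, 54.0]]
t2 420 709 [[-486.0, -36.0], [9.0, 56.0]]
t2 460 771 [[-474.0, -35.0], [3.0, 59.0]]
t2 500 946 [[-461.0, -51.0], [8.0, 65.0]]
t2 540 2212 [[-446.0, -53.0], [42.0, 70.0]]
t2 580 4655 [[-433.0, -42.0], [29.0, 73.0]]
t2 620 4990 [[-425.0, -10.0], [-24.0, 100.0]]
t2 660 6245 [[-399.0, 8.0], [-65.0, 98.0]]
t2 700 6491 [[-358.0, 25.0], [-105.0, 82.0]]
t2 740 2795 [[-236.0, 42.0], [-137.0, 73.0]]
[-144. -653.  920.]
s2 220 1461 [[-632.0, -12.0], [30.0, 70.0]]
s2 260 2149 [[-629.0, -16.0], [50.0, 85.0]]
s2 300 1816 [[-620.0, -31.0], [7.0, 33.0]]
s2 340 2501 [[-618.0, -34.0], [4.0, 56.0]]
s2 380 2960 [[-598.0, -36.0], [-0.0, 56.0]]
s2 420 2428 [[-562.0, -35.0], [2.0, 56.0]]
s2 460 2614 [[-536.0, -34.0], [2.0, 58.0]]
s2 500 2821 [[-508.0, -48.0], [6.0, 67.0]]
s2 540 3399 [[-478.0, -51.0], [12.0, 81.0]]
s2 580 3621 [[-448.0, -39.0], [-12.0, 81.0]]
s2 620 2716 [[-424.0, -3.0], [-92.0, 88.0]]
s2 660 2237 [[-399.0, 65.0], [-310.0, 95.0]]
s2 700 157 [[-378.0, 72.0], [-347.0, 100.0]]
```

View pics/s2.png

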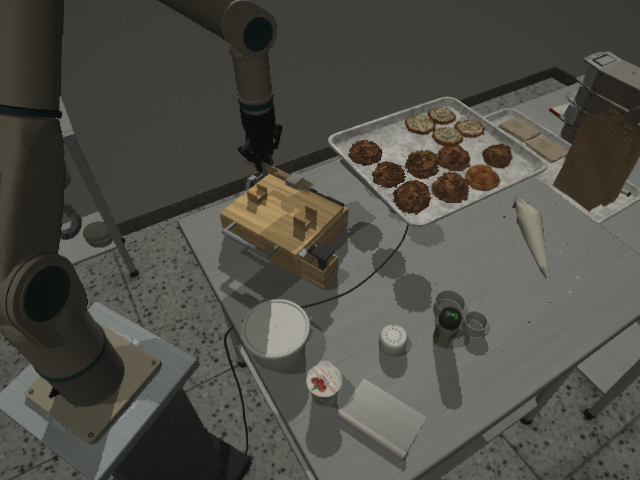

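Run:
```python
from mv import *
st()
rows([(cw(-45,-282,z),Rdown(),-1) for z in(190,60,20,3)])
```

```text
t 3.725 p [567.6 -77.6 196.7] case [-14.7  46.  196.7] rpy [ 3.138 -0.     1.448] F [-0.1 -0.3 -0.1] w 19.3 q [-0.2   0.6   0.45  1.79 -0.34  0.83  0.29]
-327.8 -31.6 6.5 0.2 -0.0 0.2 -1;
-327.9 -32.0 136.5 0.2 -0.0 0.2 -1;
-327.9 -32.2 176.5 0.2 -0.0 0.2 -1;
-327.9 -32.2 193.5 0.2 -0.0 0.2 -1
```

```bash
python3 -m jog '-55 -5 2 0 0 0 -1; -110 -10 2 0 0 0 -1;-165 -16 2 0 0 0 -1;-220 -21 2 0 0 0 -1;-275 -26 5 0 0 0 -1;-328 -32 30 0 0 0 -1;-328 -32 85 0 0 0 -1;-328 -32 125 0 0 0 -1'
python3 - <<'E'
from mv import *
st()
rows([(cw(-45,-282,z),Rdown(),-1) for z in(20,3)])
E
```

```text
clock: 4.72
eef_pos: [492.8, -398.5, 66.7]
tool_rot: [-3.138, -0.002, 1.446]
force: [0.0, 0.8, 0.3]
width: 19.5
t 4.725 p [ 492.8 -398.5   66.7] case [ -48.5 -281.9   66.7] rpy [-3.138e+00 -2.000e-03  1.446e+00] F [0.  0.8 0.3] w 19.5 q [ 0.44  0.84  0.34  1.69 -0.4   0.68  0.87]
-0.3 3.6 46.7 -0.2 -0.1 0.1 -1;
-0.3 3.7 63.7 -0.2 -0.1 0.1 -1
```

```bash
python3 -m jog '0 3 30 0 0 0 -1; 0 3 50 0 0 0 -1; 0 3 57 0 0 0 -1;0 3 60 0 0 0 -1;0 3 62 0 0 0 -1;0 3 62 0 0 0 -1'; python3 -c "
from mv import *
st()"
```

```text
clock: 5.48
eef_pos: [498.2, -399.7, 9.1]
tool_rot: [3.141, 0.001, 1.448]
force: [-0.1, 0.2, -1.0]
width: 19.2
t 5.475 p [ 498.2 -399.7    9.1] case [ -42.9 -282.4    9.1] rpy [3.141e+00 1.000e-03 1.448e+00] F [-0.1  0.2 -1. ] w 19.2 q [ 0.46  0.92  0.3   1.7  -0.44  0.59  0.89]
```

```bash
python3 -m jog '0 0 2 0 0 0 -1; 0 0 4 0 0 0 -1; 0 0 6 0 0 0 -1;0 0 6 0 0 0 -1'; python3 -c "
from mv import *
st()"
```

```text
clock: 5.98
eef_pos: [498.4, -399.9, 5.0]
tool_rot: [3.14, 0.0, 1.448]
force: [-3.8, 2.5, 16.8]
width: 19.1
t 5.975 p [ 498.4 -399.9    5. ] case [ -42.7 -282.6    5. ] rpy [3.14  0.    1.448] F [-3.8  2.5 16.8] w 19.1 q [ 0.46  0.93  0.29  1.7  -0.44  0.58  0.89]
```

```bash
python3 -m jog '0 0 -1 0 0 0 -1; 0 0 -1 0 0 0 0.2;0 0 -1 0 0 0 0.2; 0 0 -1 0 0 0 0.2; 0 0 -30 0 0 0 0.2; 0 0 -80 0 0 0 0.2; 0 0 -135 0 0 0 0.2;0 0 -190 0 0 0 0.2'; python3 shot.py wrist w3
```

```text
clock: 6.98
eef_pos: [497.6, -399.1, 193.6]
tool_rot: [-3.141, -0.0, 1.448]
force: [-0.7, -0.2, 0.4]
width: 51.3
t 6.975 p [ 497.6 -399.1  193.6] case [ -43.6 -281.9  193.6] rpy [-3.141 -0.     1.448] F [-0.7 -0.2  0.4] w 51.3 q [ 0.38  0.69  0.42  1.6  -0.33  0.93  0.8 ]
```

View pics/w3.png

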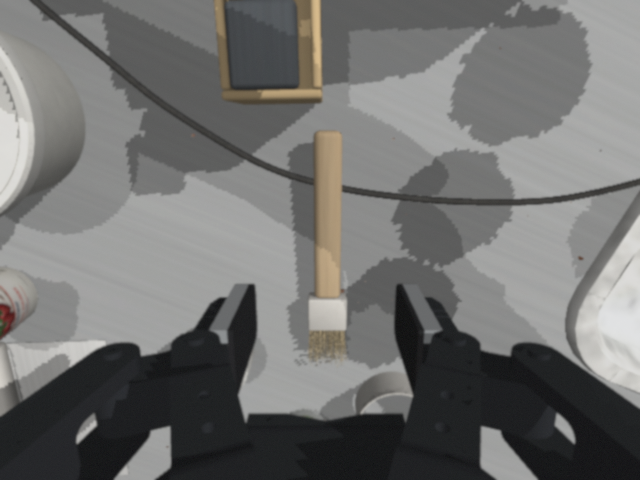

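Run:
```python
from mv import *
d=dict(np.load("w3.npz"));T=T_wc(d,d["eef"],d["rpy"]);W=cloud(d,T)
def c(px,z): print(px,z,wc(at_z(d,T,[px],z)[0]).round(1), wc(W[px[1],px[0]]).round(1))
c((328,132),9);c((328,220),12);c((328,292),13);c((328,345),12);c((327,362),8)
c((229,85),101);c((299,85),101);c((263,88),101);c((263,40),101);c((297,5),101)
```

```text
(328, 132) 9 [ -42.7 -224.3    9. ] [ -42.8 -223.9   21.8]
(328, 220) 12 [ -42.4 -294.    12. ] [ -42.4 -291.9   21. ]
(328, 292) 13 [ -42.1 -357.1   13. ] [ -42.1 -355.    17.7]
(328, 345) 12 [ -41.8 -408.4   12. ] [ -41.8 -410.8    8. ]
(327, 362) 8 [ -42.6 -428.1    8. ] [ -42.5 -431.9    2.1]
(229, 85) 101 [ -97.3 -197.3  101. ] [-103.8 -195.    71.7]
(299, 85) 101 [ -59.2 -197.2  101. ] [ -64.4 -190.4   16.4]
(263, 88) 101 [ -78.9 -198.8  101. ] [ -79.  -198.7  100.4]
(263, 40) 101 [ -78.  -174.8  101. ] [ -77.7 -175.2  103. ]
(297, 5) 101 [ -59.7 -158.1  101. ] [ -65.  -137.7   17.2]
```

Run:
```python
from mv import *
st()
rows([(cw(-79,-177,z),Rdown(),-1) for z in(193,120,103,96,93)])
```

```text
t 7.025 p [ 500.5 -402.5  201.5] case [ -40.3 -284.8  201.5] rpy [3.132 0.006 1.448] F [ 1.9 -2.3  5. ] w 51.2 q [ 0.38  0.68  0.43  1.59 -0.33  0.93  0.8 ]
108.0 -38.4 7.5 0.6 0.4 0.2 -1;
108.5 -39.1 80.5 0.6 0.4 0.2 -1;
108.6 -39.3 97.5 0.6 0.4 0.2 -1;
108.6 -39.4 104.5 0.6 0.4 0.2 -1;
108.6 -39.4 107.5 0.6 0.4 0.2 -1
```

```bash
python3 -m jog '54 -19 0 0 0 0 -1; 108 -39 8 0 0 0 -1; 108 -39 40 0 0 0 -1;108 -39 65 0 0 0 -1;108 -39 70 0 0 0 -1; 108 -39 70 0 0 0 -1'
python3 - <<'E'
from mv import *
st()
rows([(cw(-79,-177,z),Rdown(),-1) for z in(103,96,93)])
E
```

```text
clock: 7.78
eef_pos: [472.3, -287.8, 122.3]
tool_rot: [-3.141, 0.0, 1.448]
force: [-0.9, -0.2, -0.4]
width: -0.1
t 7.775 p [ 472.3 -287.8  122.3] case [ -82.8 -174.6  122.3] rpy [-3.141  0.     1.448] F [-0.9 -0.2 -0.4] w -0.1 q [ 0.25  0.67  0.38  1.9  -0.39  0.64  0.75]
-2.4 3.8 19.3 -0.0 0.0 0.2 -1;
-2.4 3.8 26.3 -0.0 0.0 0.2 -1;
-2.4 3.8 29.3 -0.0 0.0 0.2 -1
```

```bash
python3 -m jog '-2 3 10 0 0 0 -1; -2 3 18 0 0 0 -1; -2 3 22 0 0 0 -1; -2 3 26 0 0 0 -1;-2 3 29 0 0 0 -1;-2 3 31 0 0 0 -1;-2 3 31 0 0 0 -1'; python3 shot.py wrist w4;python3 shot.py top t4; python3 -c "
import cv2
cv2.imwrite('pics/t4c.png',cv2.resize(cv2.imread('pics/t4.png')[150:310,150:350],(750,600)))"
```

```text
clock: 8.65
eef_pos: [475.0, -289.8, 93.4]
tool_rot: [3.14, -0.001, 1.448]
force: [-4.3, 3.4, 20.2]
width: -0.5
t 8.65 p [ 475.  -289.8   93.4] case [ -79.8 -176.3   93.4] rpy [ 3.140e+00 -1.000e-03  1.448e+00] F [-4.3  3.4 20.2] w -0.5 q [ 0.28  0.72  0.35  1.91 -0.42  0.59  0.77]
t 8.7 p [ 475.  -289.8   93.4] case [ -79.8 -176.3   93.4] rpy [ 3.140e+00 -1.000e-03  1.448e+00] F [-4.   2.8 20.9] w -0.0 q [ 0.28  0.72  0.35  1.91 -0.42  0.59  0.77]
```

View pics/t4c.png

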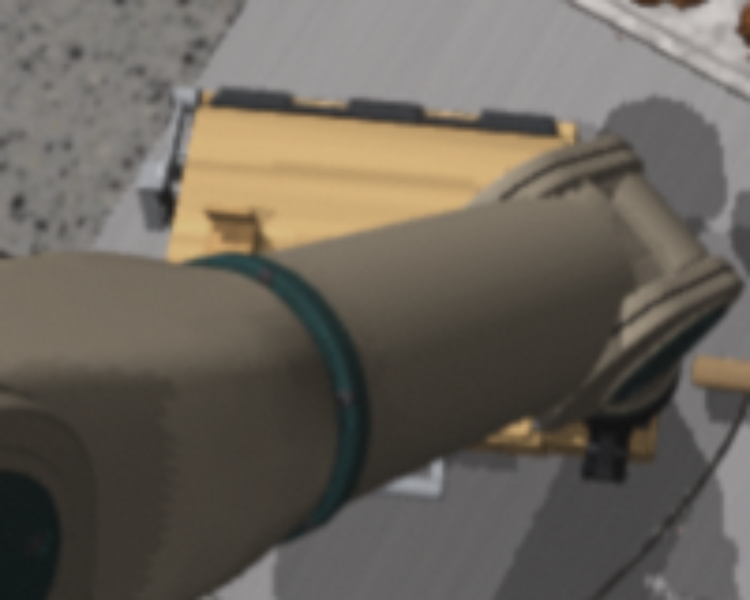

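View pics/w4.png

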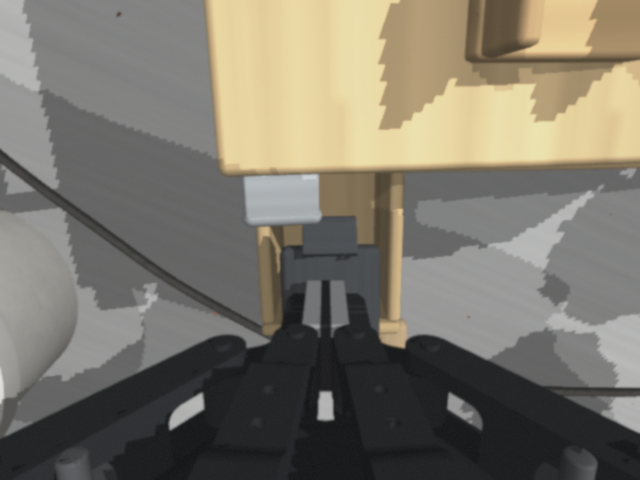

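Run:
```python
from mv import *
d=dict(np.load("w4.npz"));T=T_wc(d,d["eef"],d["rpy"]);W=cloud(d,T)
for px in [(240,150),(260,100),(300,150),(450,150),(600,140),(280,195),(330,265)]: print(px,wc(W[px[1],px[0]]).round(1))
```

```text
(240, 150) [-106.5 -118.8  113.1]
(260, 100) [-100.1 -104.6  112.1]
(300, 150) [ -88.7 -118.9  110.9]
(450, 150) [ -41.3 -119.2  104.8]
(600, 140) [   9.7 -116.4   98.4]
(280, 195) [ -95.3 -133.   109.4]
(330, 265) [ -79.2 -161.5   95.4]
```

```bash
python3 -m jog '0 0 -20 0 0 0 -1; 0 0 -70 0 0 0 -1; 55 -15 -105 0 0 0 -1; 110 -45 -130 0 0 0 -1; 160 -72 -130 0 0 0 -0.15;176 -74 -130 0 0 0 -0.15; 176 -74 -130 0 0 0 -0.15'; python3 shot.py wrist w5
```

```text
clock: 9.62
eef_pos: [423.3, -104.6, 221.5]
tool_rot: [3.141, -0.001, 1.452]
force: [-1.6, -0.5, 0.1]
width: 36.0
t 9.625 p [ 423.3 -104.6  221.5] case [-154.5    0.9  221.5] rpy [ 3.141e+00 -1.000e-03  1.452e+00] F [-1.6 -0.5  0.1] w 36.0 q [-0.19  0.38  0.5   2.11 -0.28  0.72  0.37]
```

View pics/w5.png

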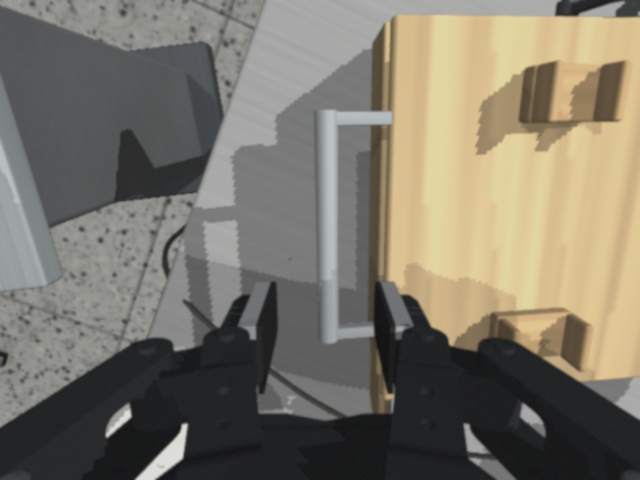

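Run:
```python
from mv import *
d=dict(np.load("w5.npz"));T=T_wc(d,d["eef"],d["rpy"]);W=cloud(d,T)
for r in(140,200,260,320):
    q=np.array([wc(W[r,u]) for u in range(300,360)]); q=q[q[:,2]>80]
    print(r,len(q),q[:,0].min().round(1),q[:,0].max().round(1),np.median(q[:,1]).round(1),q[:,2].max().round(1))
for px in((395,200),(385,200),(395,20),(640,200)): print(px,wc(W[px[1],min(px[0],639)]).round(1))
st()
```

```text
140 23 -161.9 -148.8 56.1 122.7
200 22 -161.3 -148.3 20.5 121.4
260 22 -160.6 -147.0 -18.0 121.4
320 21 -159.9 -146.4 -59.9 121.0
(395, 200) [-111.9   19.5  113. ]
(385, 200) [-112.6   12.5   75.9]
(395, 20) [-117.3  121.4  113. ]
(640, 200) [55.5 16.6 92.5]
t 9.675 p [ 423.6 -106.2  221.5] case [-154.    -0.6  221.5] rpy [3.141 0.    1.45 ] F [ 0.4 -0.3 -0.4] w 36.5 q [-0.19  0.38  0.5   2.1  -0.27  0.72  0.37]
```

Run:
```python
from mv import *
rows([(cw(-154.2,0,z),Rdown(),-.15) for z in(180,97)])
```

```text
0.6 -0.3 41.5 0.1 0.0 0.3 -0.15;
0.6 -0.4 124.5 0.1 0.0 0.3 -0.15
```

```bash
python3 -m jog '1 0 40 0 0 0 -0.15; 1 0 80 0 0 0 -0.15; 1 0 105 0 0 0 -0.15; 1 0 120 0 0 0 -0.15; 1 0 125 0 0 0 -0.15;1 0 125 0 0 0 -1; 1 0 125 0 0 0 -1;1 0 125 0 0 0 -1'
python3 - <<'E'
from mv import *
st()
E
```

```text
clock: 10.68
eef_pos: [424.3, -106.2, 96.8]
tool_rot: [3.139, 0.002, 1.448]
force: [1.1, -3.3, -2.4]
width: 11.9
t 10.675 p [ 424.3 -106.2   96.8] case [-153.3   -0.5   96.8] rpy [3.139e+00 2.000e-03 1.448e+00] F [ 1.1 -3.3 -2.4] w 11.9 q [-0.03  0.6   0.31  2.22 -0.47  0.38  0.54]
```

```bash
cat > arc.py <<'E'
import sys
from mv import *
# args: g then thetas; targets TCP on arc with offset zoff, absolute from measured pose
def bar(th,zo=16.6,xo=-0.4): return cw(95-250*np.cos(th)+xo,-0.5,81+250*np.sin(th)-zo)
s=st(); c=wc(s["eef_pos"]); print("theta est",np.arctan2(c[2]+16.6-81,95-c[0]-0.4),"r",np.hypot(c[2]+16.6-81,95-c[0]-.4))
rows([(bar(float(t)),Rdown(),sys.argv[1]) for t in sys.argv[2:]])
E
python3 arc.py -1 .18 .25 .32 .39 .46 .53 .60 .67
```

```text
t 10.675 p [ 424.3 -106.2   96.8] case [-153.3   -0.5   96.8] rpy [3.139e+00 2.000e-03 1.448e+00] F [ 1.1 -3.3 -2.4] w 11.9 q [-0.03  0.6   0.31  2.22 -0.47  0.38  0.54]
theta est 0.13014290648342658 r 250.0187272658312
-0.0 2.0 -12.3 0.2 0.1 0.2 -1;
-0.1 5.8 -29.4 0.2 0.1 0.2 -1;
-0.1 10.7 -46.2 0.2 0.1 0.2 -1;
-0.2 16.8 -62.6 0.2 0.1 0.2 -1;
-0.2 24.1 -78.5 0.2 0.1 0.2 -1;
-0.3 32.5 -93.8 0.2 0.1 0.2 -1;
-0.3 41.9 -108.6 0.2 0.1 0.2 -1;
-0.4 52.3 -122.7 0.2 0.1 0.2 -1
```

```bash
python3 -m jog '0 2 -12 0 0 0 -1; 0 6 -29 0 0 0 -1; 0 10.7 -46 0 0 0 -1; 0 16.8 -62.6 0 0 0 -1; 0 24 -78.5 0 0 0 -1; 0 32.5 -94 0 0 0 -1; 0 42 -108.6 0 0 0 -1; 0 52 -122.7 0 0 0 -1'; python3 arc.py -1 .74 .81 .88 .95 1.02 1.09 1.16 1.22
```

```text
clock: 11.68
eef_pos: [472.5, -111.3, 219.2]
tool_rot: [-3.137, 0.0, 1.449]
force: [-2.9, -1.8, -1.2]
width: 11.9
t 11.675 p [ 472.5 -111.3  219.2] case [-104.8    0.5  219.2] rpy [-3.137  0.     1.449] F [-2.9 -1.8 -1.2] w 11.9 q [-0.18  0.46  0.5   1.98 -0.3   0.78  0.38]
theta est 0.6602204865446997 r 252.4240074662787
-1.1 14.7 -13.8 -0.3 0.0 0.2 -1;
-1.1 26.9 -26.4 -0.3 0.0 0.2 -1;
-1.2 39.9 -38.1 -0.3 0.0 0.2 -1;
-1.2 53.7 -48.8 -0.3 0.0 0.2 -1;
-1.3 68.3 -58.5 -0.3 0.0 0.2 -1;
-1.4 83.4 -67.3 -0.3 0.0 0.2 -1;
-1.4 99.2 -74.9 -0.3 0.0 0.2 -1;
-1.5 113.1 -80.5 -0.3 0.0 0.2 -1
```

```bash
python3 -m jog '0 12 -13.3 0 0 0 -1; 0 24 -26 0 0 0 -1; 0 37 -37.5 0 0 0 -1; 0 51 -48 0 0 0 -1; 0 65.5 -57.7 0 0 0 -1; 0 81 -66.5 0 0 0 -1; 0 96.5 -74 0 0 0 -1; 0 110.5 -79.7 0 0 0 -1'; python3 arc.py -1 1.26 1.21 1.19
```

```text
clock: 12.68
eef_pos: [581.2, -123.0, 302.1]
tool_rot: [-3.136, -0.004, 1.449]
force: [-1.3, 1.8, 1.7]
width: 11.7
t 12.675 p [ 581.2 -123.   302.1] case [  4.5   2.6 302.1] rpy [-3.136 -0.004  1.449] F [-1.3  1.8  1.7] w 11.7 q [-0.16  0.52  0.52  1.59 -0.29  1.11  0.31]
theta est 1.2084889740930398 r 254.19137927112828
-3.1 13.6 -0.4 -0.3 -0.2 0.3 -1;
-3.1 1.8 3.8 -0.3 -0.2 0.3 -1;
-3.1 -2.8 5.6 -0.3 -0.2 0.3 -1
```

```bash
python3 -m jog '0 5 -2 0 0 0 -1; 0 10 -3 0 0 0 -1;0 10 -3 0 0 0 -1'; python3 arc.py -1 1.26 1.21 1.19
```

```text
clock: 13.05
eef_pos: [592.7, -124.3, 305.8]
tool_rot: [-3.14, -0.004, 1.45]
force: [-9.1, 4.8, 22.1]
width: 11.9
t 13.05 p [ 592.7 -124.3  305.8] case [ 16.1   2.7 305.8] rpy [-3.14  -0.004  1.45 ] F [-9.1  4.8 22.1] w 11.9 q [-0.16  0.54  0.52  1.56 -0.29  1.13  0.31]
theta est 1.2565177424111074 r 253.83346899298968
-3.3 2.0 3.4 -0.1 -0.2 0.3 -1;
-3.2 -9.8 7.5 -0.1 -0.2 0.3 -1;
-3.2 -14.4 9.3 -0.1 -0.2 0.3 -1
```

```bash
python3 -m jog '0 0 -3 0 0 0 -1; 0 -4 -1.7 0 0 0 -1; 0 -8 0 0 0 0 -1;0 -12 1 0 0 0 -1;0 -12 1 0 0 0 -1'; python3 arc.py -1 1.26 1.21 1.19
```

```text
clock: 13.68
eef_pos: [581.9, -123.2, 302.1]
tool_rot: [-3.141, -0.002, 1.45]
force: [-3.0, 2.5, 8.2]
width: 11.7
t 13.675 p [ 581.9 -123.2  302.1] case [  5.3   2.5 302.1] rpy [-3.141e+00 -2.000e-03  1.450e+00] F [-3.   2.5  8.2] w 11.7 q [-0.16  0.52  0.52  1.59 -0.29  1.1   0.31]
theta est 1.2112516784035743 r 253.9131369108549
-3.1 12.9 -0.4 -0.0 -0.1 0.3 -1;
-3.0 1.1 3.8 -0.0 -0.1 0.3 -1;
-3.0 -3.6 5.6 -0.0 -0.1 0.3 -1
```

```bash
python3 -m jog '0 -2 0 0 0 0 -1; 0 -4 0 0 0 0 -1;0 -4 0 0 0 0 -1'; python3 arc.py -1 1.21; python3 shot.py scene s6;python3 -c "
import cv2
cv2.imwrite('pics/s6c.png',cv2.resize(cv2.imread('pics/s6.png')[90:300,160:440],(800,600)))"
```

```text
clock: 14.05
eef_pos: [579.6, -123.0, 301.3]
tool_rot: [3.139, -0.001, 1.449]
force: [2.3, 3.7, 4.9]
width: 11.6
t 14.05 p [ 579.6 -123.   301.3] case [  2.9   2.4 301.3] rpy [ 3.139e+00 -1.000e-03  1.449e+00] F [2.3 3.7 4.9] w 11.6 q [-0.17  0.52  0.52  1.6  -0.28  1.09  0.31]
theta est 1.201584220179983 r 253.97779444501472
-2.9 3.4 3.0 0.1 -0.1 0.3 -1
t 14.05 p [ 579.6 -123.   301.3] case [  2.9   2.4 301.3] rpy [ 3.139e+00 -1.000e-03  1.449e+00] F [2.3 3.7 4.9] w 11.6 q [-0.17  0.52  0.52  1.6  -0.28  1.09  0.31]
```

View pics/s6c.png

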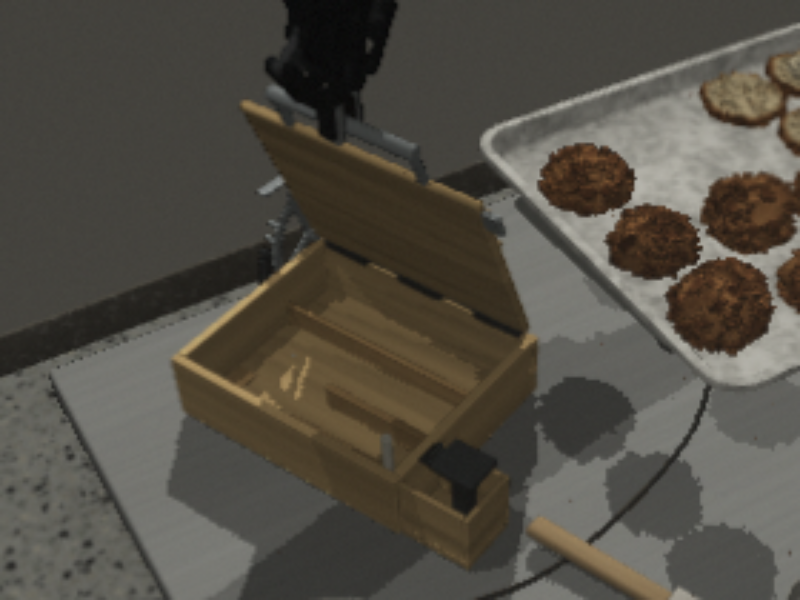

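```bash
python3 -m jog '0 -2 0 0 0 0 -1; 0 -4 0 0 0 0 -1;0 -4 0 0 0 0 -1'; python3 arc.py -1 1.21
```

```text
clock: 14.48
eef_pos: [577.4, -122.8, 300.5]
tool_rot: [3.136, -0.0, 1.449]
force: [9.4, 3.1, -1.8]
width: 11.8
t 14.475 p [ 577.4 -122.8  300.5] case [  0.7   2.3 300.5] rpy [ 3.136 -0.     1.449] F [ 9.4  3.1 -1.8] w 11.8 q [-0.17  0.51  0.52  1.61 -0.28  1.08  0.31]
theta est 1.1922107158894684 r 254.06824940760575
-2.8 5.6 2.2 0.3 -0.0 0.3 -1
```

```bash
python3 -m jog '0 3 0 0 0 0 -1; 0 6 0 0 0 0 -1; 0 6 0 0 0 0 -0.2;0 6 0 0 0 0 -0.2;0 6 -15 0 0 0 -0.2; 0 6 -50 0 0 0 0; 0 -30 -80 0 0 0 0;0 -80 -80 0 0 0 0'; python3 shot.py scene s7;python3 -c "
import cv2
cv2.imwrite('pics/s7c.png',cv2.resize(cv2.imread('pics/s7.png')[90:300,160:440],(800,600)))"
```

```text
clock: 15.48
eef_pos: [495.9, -115.3, 383.3]
tool_rot: [3.136, 0.002, 1.447]
force: [-0.1, 0.1, -0.5]
width: 43.0
t 15.475 p [ 495.9 -115.3  383.3] case [-81.   -0.5 383.3] rpy [3.136e+00 2.000e-03 1.447e+00] F [-0.1  0.1 -0.5] w 43.0 q [-0.25  0.31  0.58  1.69 -0.18  1.19  0.25]
```

View pics/s7c.png

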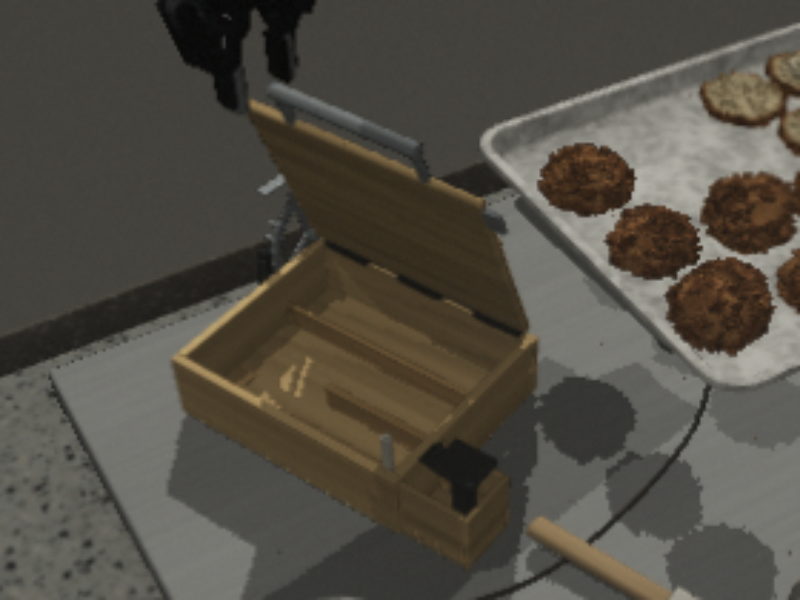

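```bash
python3 shot.py wrist w8
```

```text
t 15.525 p [ 486.6 -114.6  381.5] case [-90.4  -1.  381.5] rpy [-3.135e+00 -2.000e-03  1.444e+00] F [-8.1  1.5 -2.5] w 42.8 q [-0.25  0.3   0.58  1.7  -0.18  1.2   0.25]
```

View pics/w8.png

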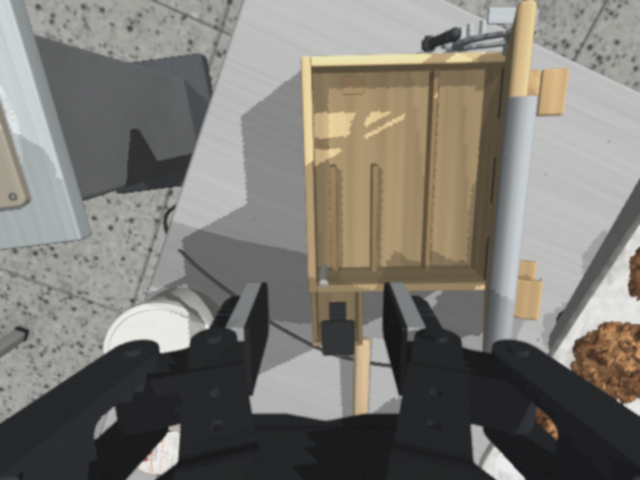

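Run:
```python
from mv import *
d=dict(np.load("w8.npz"));T=T_wc(d,d["eef"],d["rpy"]);W=cloud(d,T)
def c(px,z): print(px,z,wc(at_z(d,T,[px],z)[0]).round(1), wc(W[px[1],px[0]]).round(1))
for r in (175,220,260):
    for u in range(326,384,2):
        p=wc(W[r,u]); print(u,p[0].round(0),p[2].round(0),end='|')
    print()
c((354,220),14);c((334,164),40);c((376,164),40);c((308,60),75);c((312,200),75);c((306,200),75)
c((354,90),14); c((322,265),88)
```

```text
326 -93.0 16.0|328 -90.0 17.0|330 -88.0 41.0|332 -85.0 42.0|334 -83.0 40.0|336 -81.0 41.0|338 -78.0 16.0|340 -75.0 15.0|342 -73.0 17.0|344 -70.0 15.0|346 -68.0 16.0|348 -65.0 17.0|350 -63.0 15.0|352 -60.0 15.0|354 -58.0 16.0|356 -55.0 16.0|358 -53.0 17.0|360 -50.0 16.0|362 -48.0 14.0|364 -45.0 15.0|366 -43.0 16.0|368 -40.0 15.0|370 -38.0 16.0|372 -38.0 40.0|374 -36.0 41.0|376 -34.0 42.0|378 -31.0 42.0|380 -25.0 14.0|382 -23.0 15.0|
326 -93.0 14.0|328 -90.0 16.0|330 -88.0 16.0|332 -85.0 43.0|334 -83.0 42.0|336 -80.0 40.0|338 -77.0 14.0|340 -75.0 15.0|342 -72.0 16.0|344 -70.0 15.0|346 -67.0 16.0|348 -65.0 16.0|350 -62.0 15.0|352 -59.0 16.0|354 -57.0 16.0|356 -54.0 14.0|358 -52.0 17.0|360 -49.0 15.0|362 -47.0 17.0|364 -44.0 14.0|366 -41.0 15.0|368 -39.0 16.0|370 -37.0 22.0|372 -37.0 40.0|374 -34.0 42.0|376 -32.0 43.0|378 -29.0 39.0|380 -23.0 15.0|382 -21.0 15.0|
326 -93.0 16.0|328 -90.0 16.0|330 -87.0 16.0|332 -85.0 41.0|334 -83.0 40.0|336 -80.0 41.0|338 -77.0 15.0|340 -74.0 15.0|342 -72.0 15.0|344 -69.0 14.0|346 -66.0 16.0|348 -64.0 15.0|350 -61.0 15.0|352 -59.0 16.0|354 -56.0 16.0|356 -53.0 15.0|358 -51.0 15.0|360 -48.0 15.0|362 -45.0 17.0|364 -43.0 16.0|366 -40.0 16.0|368 -37.0 16.0|370 -36.0 25.0|372 -35.0 42.0|374 -33.0 42.0|376 -30.0 41.0|378 -24.0 14.0|380 -22.0 15.0|382 -19.0 17.0|
(354, 220) 14 [-56.7 -57.   14. ] [-56.8 -56.6  15.6]
(334, 164) 40 [-83.1  16.8  40. ] [-82.8  15.   21.5]
(376, 164) 40 [-33.8  16.8  40. ] [-32.7  15.8  30.5]
(308, 60) 75 [-110.8  125.4   75. ] [-110.7  125.1   77.6]
(312, 200) 75 [-108.   -19.6   75. ] [-108.   -19.3   76.5]
(306, 200) 75 [-114.7  -19.6   75. ] [-114.7  -19.4   76.2]
(354, 90) 14 [-59.5 100.8  14. ] [-59.9 100.4  19.1]
(322, 265) 88 [-96.9 -91.7  88. ] [ -97.4 -104.3   52.9]
```

Run:
```python
from mv import *
st()
rows([(cw(-42.5,-290,z),Rdown(),0) for z in(350,60,7)])
```

```text
t 15.575 p [ 489.9 -114.7  381.7] case [-87.1  -0.7 381.7] rpy [-3.139e+00 -2.000e-03  1.445e+00] F [ 0.2 -0.5  0.4] w 42.2 q [-0.25  0.3   0.58  1.7  -0.18  1.2   0.25]
-289.4 44.5 31.1 -0.2 -0.1 0.0 0;
-290.0 45.4 321.1 -0.2 -0.1 0.0 0;
-290.1 45.5 374.1 -0.2 -0.1 0.0 0
```

```bash
python3 -m jog '-58 8 5 0 0 0 0; -115 17 20 0 0 0 0;-172 26 40 0 0 0 0;-225 35 65 0 0 0 0;-270 42 105 0 0 0 0;-290 45 155 0 0 0 0;-290 45 205 0 0 0 0;-290 45 230 0 0 0 0'; python3 shot.py wrist w9
python3 - <<'E'
from mv import *
rows([(cw(-42.5,-290,z),Rdown(),0) for z in(60,7)])
E
```

```text
clock: 16.58
eef_pos: [503.2, -407.0, 147.7]
tool_rot: [-3.138, -0.002, 1.447]
force: [-0.1, -0.9, 1.1]
width: 42.8
t 16.575 p [ 503.2 -407.   147.7] case [ -37.  -289.   147.7] rpy [-3.138e+00 -2.000e-03  1.447e+00] F [-0.1 -0.9  1.1] w 42.8 q [ 0.36  0.77  0.48  1.61 -0.43  0.88  0.88]
-2.4 -3.9 85.4 -0.4 -0.2 0.2 0;
-2.6 -3.5 138.4 -0.4 -0.2 0.2 0
```

View pics/w9.png

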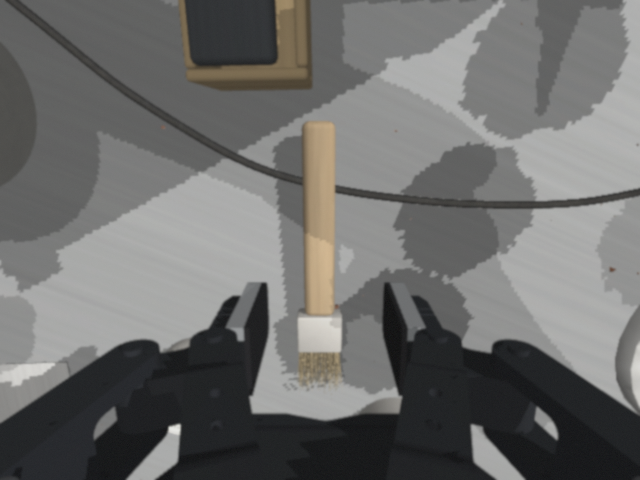

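Run:
```python
from mv import *
d=dict(np.load("w9.npz"));T=T_wc(d,d["eef"],d["rpy"]);W=cloud(d,T)
for px,z in(((318,123),14),((319,170),14),((319,200),14),((319,250),14),((319,300),14),((320,330),16),((320,350),16)):
    q=W[px[1]-2:px[1]+3,px[0]-6:px[0]+7].reshape(-1,3); print(px,wc(at_z(d,T,[px],z)[0]).round(1),wc(np.median(q,0)).round(1))
for u in range(420,560,40):
    for v in range(190,212,3): print(W[v,u,2].round(0),end=' ')
    print()
rows([(cw(-42.5,-290,z),Rdown(),0) for z in(60,7)])
```

```text
(318, 123) [ -43.4 -224.2   14. ] [ -43.3 -224.2   22.2]
(319, 170) [ -42.8 -254.8   14. ] [ -42.7 -253.8   22.6]
(319, 200) [ -42.9 -275.4   14. ] [ -42.7 -274.    21.9]
(319, 250) [ -42.9 -311.4   14. ] [ -42.8 -309.5   20.5]
(319, 300) [ -43. -350.   14.] [ -42.9 -347.8   18.6]
(320, 330) [ -42.2 -373.3   16. ] [nan nan nan]
(320, 350) [ -42.3 -390.    16. ] [nan nan nan]
2.0 2.0 7.0 10.0 10.0 2.0 1.0 2.0 
0.0 2.0 2.0 6.0 9.0 8.0 2.0 2.0 
2.0 2.0 2.0 1.0 9.0 10.0 8.0 1.0 
1.0 2.0 1.0 2.0 8.0 8.0 9.0 3.0 
-2.4 -3.9 85.4 -0.4 -0.2 0.2 0;
-2.6 -3.5 138.4 -0.4 -0.2 0.2 0
```

```bash
python3 -m jog '-8 -4 50 0 0 0 0; -8 -4 95 0 0 0 0; -8 -4 120 0 0 0 0;-8 -4 130 0 0 0 0;-8 -4 130 0 0 0 0';  python3 - <<'E'
from mv import *
st()
rows([(cw(-42.7,-296,z),Rdown(),0) for z in(60,8)])
E
```

```text
clock: 17.25
eef_pos: [499.8, -415.3, 21.2]
tool_rot: [3.141, 0.0, 1.448]
force: [0.2, 0.2, -0.4]
width: 42.5
t 17.25 p [ 499.8 -415.3   21.2] case [ -39.3 -297.6   21.2] rpy [3.141 0.    1.448] F [ 0.2  0.2 -0.4] w 42.5 q [ 0.43  0.93  0.38  1.66 -0.52  0.65  0.97]
1.6 -3.3 -38.8 0.0 0.0 0.2 0;
1.6 -3.4 13.2 0.0 0.0 0.2 0
```

```bash
python3 -m jog '1.5 -3.4 8 0 0 0 0; 1.5 -3.4 13 0 0 0 0;1.5 -3.4 13 0 0 0 0; 1.5 -3.4 13 0 0 0 -1;1.5 -3.4 13 0 0 0 -1;1.5 -3.4 13 0 0 0 -1';  python3 - <<'E'
from mv import *
st()
E
```

```text
clock: 18.0
eef_pos: [496.6, -413.0, 8.1]
tool_rot: [3.141, 0.0, 1.448]
force: [-0.1, -0.7, 2.8]
width: 19.3
t 18.0 p [ 496.6 -413.     8.1] case [ -42.8 -295.8    8.1] rpy [3.141 0.    1.448] F [-0.1 -0.7  2.8] w 19.3 q [ 0.44  0.94  0.37  1.68 -0.53  0.62  0.98]
```

```bash
python3 -m jog '0 0 -20 0 0 0 -1; 0 0 -60 0 0 0 -1;0 0 -115 0 0 0 -1;0 0 -155 0 0 0 -1;0 0 -155 0 0 0 -1';  python3 - <<'E'
from mv import *
s=st()
rows([(cw(-58.3,34.4,z),Rdown(),-1) for z in(165,100,50,30,20)])
for n,e in(("t2",[568.7,-78.1,200]),("s2",[568.7,-78.1,198.5])):
    d=dict(np.load(n+".npz"));W=cloud(d,T_wc(d)); q=W.reshape(-1,3);q=q[(q[:,2]>240)&(abs(q[:,0]-568)<150)&(abs(q[:,1]+78)<150)]
    ce=wc(e);L=np.array([wc(p)-ce for p in q])
    for z in range(40,520,30):
        k=L[(L[:,2]>=z)&(L[:,2]<z+30)]
        if len(k)>20: print(n,z,len(k),np.percentile(k[:,0],[1,99]).round(0),np.percentile(k[:,1],[1,99]).round(0))
E
```

```text
clock: 18.62
eef_pos: [497.7, -414.8, 167.6]
tool_rot: [3.135, 0.004, 1.448]
force: [-0.6, 0.0, -0.3]
width: 19.5
t 18.625 p [ 497.7 -414.8  167.6] case [ -41.5 -297.4  167.6] rpy [3.135 0.004 1.448] F [-0.6  0.  -0.3] w 19.5 q [ 0.37  0.74  0.49  1.6  -0.42  0.9   0.89]
331.9 -15.6 1.0 0.4 0.3 0.2 -1;
332.2 -16.0 66.0 0.4 0.3 0.2 -1;
332.4 -16.4 116.0 0.4 0.3 0.2 -1;
332.5 -16.5 136.0 0.4 0.3 0.2 -1;
332.6 -16.6 146.0 0.4 0.3 0.2 -1
t2 40 108 [-46.  47.] [-17.   5.]
t2 70 246 [-65.  63.] [-19.  12.]
t2 100 119 [-60.  59.] [-12.   8.]
t2 130 220 [-39.  19.] [-38.  15.]
t2 160 234 [-39.  20.] [-38.  15.]
t2 190 361 [-39.  25.] [-38.  21.]
t2 220 299 [-37.  18.] [-36.  12.]
t2 250 297 [-37.  16.] [-36.   2.]
t2 280 92 [-34.   7.] [-41. -16.]
t2 310 285 [-56.  23.] [-51. -27.]
t2 340 765 [-75.  45.] [-52.  15.]
t2 370 1805 [-82.  40.] [-49.  31.]
t2 400 2267 [-113.   10.] [-38.  47.]
t2 430 1993 [-145.  -30.] [-18.  36.]
t2 460 2176 [-151.  -63.] [-8. 46.]
t2 490 1955 [-152.  -95.] [ 2. 57.]
s2 40 280 [-51.  47.] [-15.  17.]
s2 70 425 [-65.  59.] [-17.  14.]
s2 100 255 [-61.  57.] [-22.  10.]
s2 130 370 [-39.  18.] [-36.  21.]
s2 160 384 [-39.  23.] [-36.  24.]
s2 190 479 [-40.  22.] [-38.  21.]
s2 220 460 [-38.  19.] [-36.  19.]
s2 250 491 [-38.  18.] [-36.  19.]
s2 280 476 [-42.  16.] [-41.  20.]
s2 310 571 [-57.  22.] [-50.  29.]
s2 340 853 [-79.  26.] [-51.  10.]
s2 370 1110 [-109.   16.] [-48.  21.]
s2 400 1044 [-143.  -15.] [-38.  29.]
s2 430 206 [-155.  -99.] [-13.  38.]
```

```bash
python3 -m jog '50 -2 0 0 0 0 -1; 106 -5 0 0 0 0 -1; 162 -8 0 0 0 0 -1; 218 -11 0 0 0 0 -1; 274 -14 0 0 0 0 -1; 318 -16 10 0 0 0 -1; 331 -16 40 0 0 0 -1; 331 -16 60 0 0 0 -1'; python3 -m jog '0 0 5 0 0 0 -1'
python3 - <<'E'
from mv import *
s=st()
rows([(cw(-58.3,34.4,z),Rdown(),-1) for z in(60,50,30,22)])
E
python3 shot.py scene s10; python3 -c "
import cv2
cv2.imwrite('pics/s10c.png',cv2.resize(cv2.imread('pics/s10.png')[120:300,180:420],(800,600)))"
```

```text
clock: 19.62
eef_pos: [519.9, -79.6, 101.3]
tool_rot: [-3.139, -0.001, 1.452]
force: [0.8, -0.1, -0.6]
width: 19.0
clock: 19.75
eef_pos: [519.3, -81.8, 96.3]
tool_rot: [-3.138, -0.0, 1.448]
force: [-0.3, -0.1, -0.1]
width: 19.2
t 19.75 p [519.3 -81.8  96.3] case [-62.   35.7  96.3] rpy [-3.138 -0.     1.448] F [-0.3 -0.1 -0.1] w 19.2 q [-0.19  0.7   0.45  1.99 -0.54  0.57  0.51]
-1.3 3.9 36.3 -0.2 -0.0 0.2 -1;
-1.3 3.9 46.3 -0.2 -0.0 0.2 -1;
-1.3 4.0 66.3 -0.2 -0.0 0.2 -1;
-1.3 4.0 74.3 -0.2 -0.0 0.2 -1
t 19.75 p [519.3 -81.8  96.3] case [-62.   35.7  96.3] rpy [-3.138 -0.     1.448] F [-0.3 -0.1 -0.1] w 19.2 q [-0.19  0.7   0.45  1.99 -0.54  0.57  0.51]
```

View pics/s10c.png

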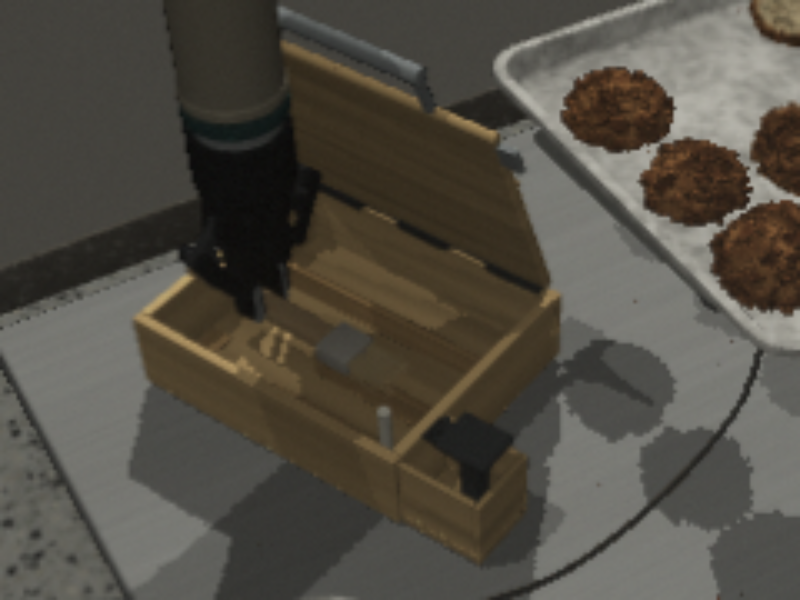

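```bash
python3 -m jog '-1 4 15 0 0 0 -1; -1 4 30 0 0 0 -1; -1 4 38 0 0 0 -1; -1 4 38 0 0 0 -1'
python3 - <<'E'
from mv import *
s=st()
rows([(cw(-58.3,34.4,z),Rdown(),-1) for z in(40,30,24,20)])
E
python3 shot.py top t11;python3 -c "
import cv2
cv2.imwrite('pics/t11c.png',cv2.resize(cv2.imread('pics/t11.png')[150:310,150:350],(750,600)))"
```

```text
clock: 20.3
eef_pos: [524.1, -83.8, 59.0]
tool_rot: [-3.14, -0.0, 1.448]
force: [-0.3, 0.5, -1.5]
width: 19.2
t 20.3 p [524.1 -83.8  59. ] case [-57.1  34.2  59. ] rpy [-3.14  -0.     1.448] F [-0.3  0.5 -1.5] w 19.2 q [-0.15  0.76  0.39  1.99 -0.58  0.5   0.54]
0.2 -1.2 19.0 -0.1 -0.0 0.2 -1;
0.2 -1.2 29.0 -0.1 -0.0 0.2 -1;
0.2 -1.1 35.0 -0.1 -0.0 0.2 -1;
0.2 -1.1 39.0 -0.1 -0.0 0.2 -1
t 20.3 p [524.1 -83.8  59. ] case [-57.1  34.2  59. ] rpy [-3.14  -0.     1.448] F [-0.3  0.5 -1.5] w 19.2 q [-0.15  0.76  0.39  1.99 -0.58  0.5   0.54]
```

View pics/t11c.png

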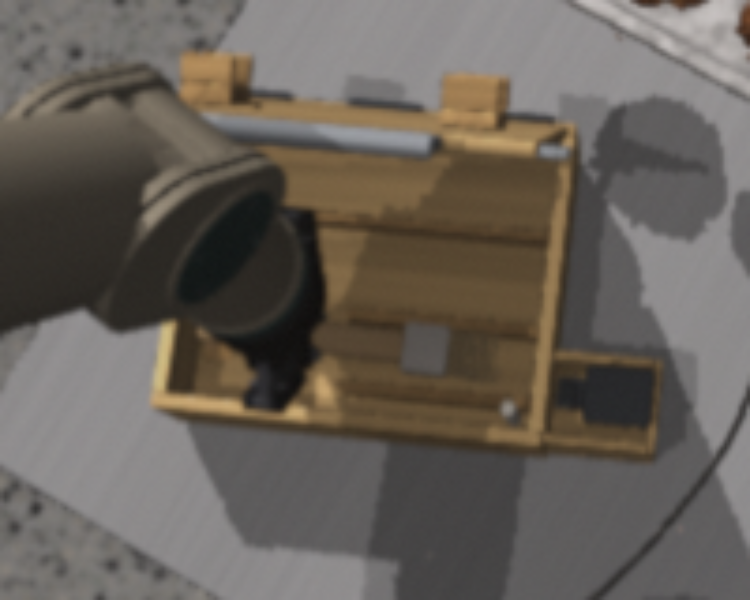

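```bash
python3 - <<'E'
from mv import *
d=dict(np.load("t11.npz"));T=T_wc(d);W=cloud(d,T)
for a in((425,348),(403,325),(447,328),(443,372),(403,368),(480,350)):
    u,v=np.array(a)/3.75+150; print(a,wc(at_z(d,T,[(u,v)],70)[0]).round(1),wc(W[int(v),int(u)]).round(1))
E
python3 -m jog '0 -1 8 0 0 0 -1; 0 -1 15 0 0 0 -1;0 -1 22 0 0 0 -1; 0 -1 27 0 0 0 -1;0 -1 31 0 0 0 -1;0 -1 31 0 0 0 -1'; python3 -c "
from mv import *
st()"
```

```text
(425, 348) [-57.8 -46.4  70. ] [-55.6 -45.   68.2]
(403, 325) [-44.3 -29.8  70. ] [-37.1 -22.9  38.9]
(447, 328) [-42.9 -59.   70. ] [-41.4 -58.1  68.2]
(443, 372) [-72.3 -60.5  70. ] [-71.4 -59.6  66.9]
(403, 368) [-72.8 -33.9  70. ] [-72.5 -32.7  69.7]
(480, 350) [-54.9 -82.7  70. ] [-51.  -80.3  52.1]
clock: 21.1
eef_pos: [523.4, -83.7, 28.4]
tool_rot: [-3.141, -0.0, 1.448]
force: [0.6, -0.7, -0.5]
width: 19.0
t 21.1 p [523.4 -83.7  28.4] case [-57.7  34.3  28.4] rpy [-3.141 -0.     1.448] F [ 0.6 -0.7 -0.5] w 19.0 q [-0.11  0.81  0.34  2.   -0.62  0.43  0.57]
```

```bash
python3 -m jog '0 0 3 0 0 0 -1; 0 0 5 0 0 0 -1; 0 0 7 0 0 0 -1;0 0 7 0 0 0 -1'; python3 -c "
from mv import *
st()"
```

```text
clock: 21.6
eef_pos: [523.7, -83.6, 21.7]
tool_rot: [3.142, -0.0, 1.448]
force: [0.3, 0.7, -0.1]
width: 19.1
t 21.6 p [523.7 -83.6  21.7] case [-57.5  34.4  21.7] rpy [ 3.142 -0.     1.448] F [ 0.3  0.7 -0.1] w 19.1 q [-0.11  0.82  0.33  2.   -0.62  0.42  0.58]
```

```bash
python3 -m jog '0 0 1.5 0 0 0 -1; 0 0 3 0 0 0 -1; 0 0 4 0 0 0 -1;0 0 4 0 0 0 -1'; python3 -c "
from mv import *
st()"
```

```text
clock: 22.1
eef_pos: [523.9, -83.4, 17.8]
tool_rot: [3.141, -0.0, 1.448]
force: [0.4, 3.1, 4.5]
width: 18.7
t 22.1 p [523.9 -83.4  17.8] case [-57.3  34.7  17.8] rpy [ 3.141 -0.     1.448] F [0.4 3.1 4.5] w 18.7 q [-0.1   0.83  0.32  2.   -0.63  0.41  0.58]
```

```bash
python3 -m jog '0 0 0 0 0 0 -0.05; 0 0 0 0 0 0 -0.05; 0 0 0 0 0 0 -0.05;0 0 -10 0 0 0 -0.05; 0 0 -40 0 0 0 -0.05; 0 0 -90 0 0 0 -0.05; 0 0 -140 0 0 0 -0.05;0 0 -180 0 0 0 -0.05'; python3 -m jog '0 0 0 0 0 0 -0.05'; python3 shot.py wrist w12
```

```text
clock: 23.1
eef_pos: [523.3, -84.2, 199.4]
tool_rot: [3.141, 0.001, 1.447]
force: [0.5, 0.4, -0.1]
width: 40.3
clock: 23.22
eef_pos: [525.0, -84.4, 200.1]
tool_rot: [3.137, 0.0, 1.448]
force: [0.1, -0.1, -1.0]
width: 40.6
t 23.225 p [525.  -84.4 200.1] case [-56.1  33.8 200.1] rpy [3.137 0.    1.448] F [ 0.1 -0.1 -1. ] w 40.6 q [-0.28  0.56  0.59  1.9  -0.42  0.8   0.41]
```

View pics/w12.png

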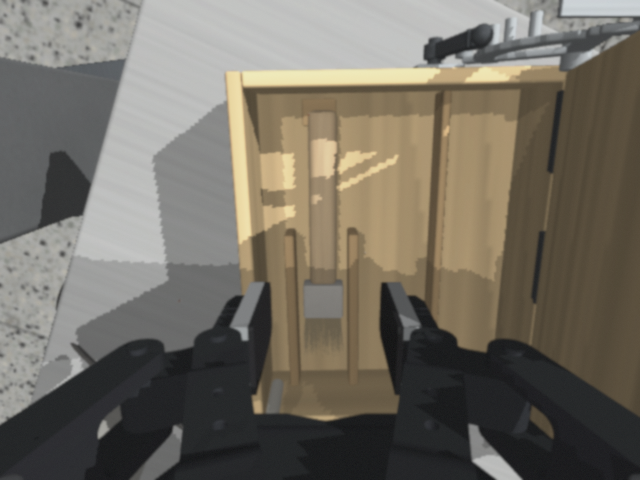

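Run:
```python
from mv import *
d=dict(np.load("w12.npz"));T=T_wc(d,d["eef"],d["rpy"]);W=cloud(d,T)
for px,z in(((322,111),28),((324,160),28),((323,210),28),((322,265),28),((323,295),30),((323,315),30),((322,345),24),((288,300),40),((354,300),40)):
    q=W[px[1]-2:px[1]+3,px[0]-5:px[0]+6].reshape(-1,3); print(px,wc(at_z(d,T,[px],z)[0]).round(1),wc(np.nanmedian(q,0)).round(1))
```

```text
(322, 111) [-58.8 106.7  28. ] [-58.8 106.7  27.4]
(324, 160) [-57.3  70.9  28. ] [-57.2  71.   29.5]
(323, 210) [-58.   31.9  28. ] [-58.   32.2  29.6]
(322, 265) [-58.7 -14.1  28. ] [-58.7 -13.3  29.6]
(323, 295) [-57.9 -39.7  30. ] [-57.9 -39.1  31.5]
(323, 315) [-57.8 -57.9  30. ] [-57.8 -57.1  31.4]
(322, 345) [-58.7 -89.7  24. ] [-58.  -93.3  15.7]
(288, 300) [-86.1 -39.6  40. ] [-85.7 -40.3  41.1]
(354, 300) [-32.9 -39.6  40. ] [-33.  -39.   41.3]
```

```bash
python3 -m jog '0 0 -55 0 0 0 0; 0 0 -110 0 0 0 0; 0 0 -160 0 0 0 0; -15 20 -175 0 0 0 0;-30 55 -175 0 0 0 0;-34 61 -170 0 0 0 0;-34 61 -160 0 0 0 0'
python3 - <<'E'
from mv import *
s=st()
rows([(cw(5,0,z),Rdown(),0) for z in(330,301.5)])
E
python3 shot.py wrist w13
```

```text
clock: 24.15
eef_pos: [579.3, -125.1, 355.5]
tool_rot: [-3.138, 0.0, 1.447]
force: [-0.7, -0.2, -0.3]
width: 42.7
t 24.15 p [ 579.3 -125.1  355.5] case [2.900e+00 2.000e-01 3.555e+02] rpy [-3.138  0.     1.447] F [-0.7 -0.2 -0.3] w 42.7 q [-0.25  0.51  0.68  1.51 -0.33  1.24  0.35]
-0.2 2.2 25.5 -0.2 0.0 0.2 0;
-0.2 2.3 54.0 -0.2 0.0 0.2 0
t 24.15 p [ 579.3 -125.1  355.5] case [2.900e+00 2.000e-01 3.555e+02] rpy [-3.138  0.     1.447] F [-0.7 -0.2 -0.3] w 42.7 q [-0.25  0.51  0.68  1.51 -0.33  1.24  0.35]
```

View pics/w13.png

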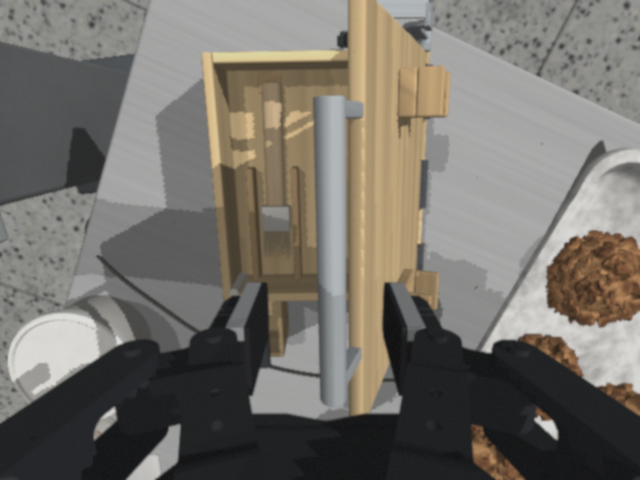

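```bash
python3 -m jog '0 2 25 0 0 0 0; 0 2 45 0 0 0 0; 0 2 53 0 0 0 0; 0 2 53 0 0 0 -1; 0 2 53 0 0 0 -1; 0 2 53 0 0 0 -1'; python3 arc.py -1 1.25 1.30 1.35 1.40 1.45 1.48 1.51
```

```text
clock: 24.95
eef_pos: [582.3, -125.1, 305.5]
tool_rot: [3.141, -0.0, 1.449]
force: [-1.0, 1.0, 1.0]
width: 11.3
t 24.95 p [ 582.3 -125.1  305.5] case [  5.8   0.6 305.5] rpy [ 3.141 -0.     1.449] F [-1.  1.  1.] w 11.3 q [-0.24  0.55  0.66  1.59 -0.36  1.13  0.38]
theta est 1.2180744737272373 r 256.92768323328806
-1.2 9.9 3.9 0.1 -0.0 0.2 -1;
-1.2 21.9 0.2 0.1 -0.0 0.2 -1;
-1.3 34.0 -2.8 0.1 -0.0 0.2 -1;
-1.3 46.3 -5.2 0.1 -0.0 0.2 -1;
-1.4 58.6 -7.0 0.1 -0.0 0.2 -1;
-1.4 66.1 -7.8 0.1 -0.0 0.2 -1;
-1.5 73.6 -8.4 0.1 -0.0 0.2 -1
```

```bash
sed -i 's/16\.6/9.7/g' arc.py; python3 -m jog '0 9.4 -3.3 0 0 0 -1; 0 21.4 -7 0 0 0 -1; 0 33.5 -10 0 0 0 -1; 0 45.8 -12.5 0 0 0 -1; 0 58 -14.3 0 0 0 -1; 0 66 -15.1 0 0 0 -1; 0 71 -15.5 0 0 0 -1;0 71 -15.5 0 0 0 -1';python3 arc.py -1 1.45
```

```text
clock: 25.95
eef_pos: [654.2, -133.1, 321.2]
tool_rot: [3.139, -0.001, 1.45]
force: [-0.5, 2.6, 3.7]
width: 11.2
t 25.95 p [ 654.2 -133.1  321.2] case [ 78.2   1.8 321.2] rpy [ 3.139e+00 -1.000e-03  1.450e+00] F [-0.5  2.6  3.7] w 11.2 q [-0.18  0.65  0.64  1.35 -0.39  1.26  0.36]
theta est 1.505177943668989 r 250.4137719031173
-2.2 -13.7 1.7 0.1 -0.1 0.3 -1
```

```bash
python3 shot.py wrist w14; python3 shot.py scene s14; python3 -c "
import cv2
a=cv2.imread('pics/s7.png')[130:230,200:300];b=cv2.imread('pics/s14.png')[130:230,200:300]
import numpy as np
cv2.imwrite('pics/cmp14.png',cv2.resize(np.hstack([a,b]),(800,400)))"
```

```text
t 25.95 p [ 654.2 -133.1  321.2] case [ 78.2   1.8 321.2] rpy [ 3.139e+00 -1.000e-03  1.450e+00] F [-0.5  2.6  3.7] w 11.2 q [-0.18  0.65  0.64  1.35 -0.39  1.26  0.36]
t 26.0 p [ 654.  -133.   321.1] case [ 78.    1.8 321.1] rpy [ 3.139e+00 -1.000e-03  1.450e+00] F [-0.3  2.6  6. ] w 11.4 q [-0.18  0.65  0.64  1.35 -0.39  1.26  0.36]
```

View pics/w14.png

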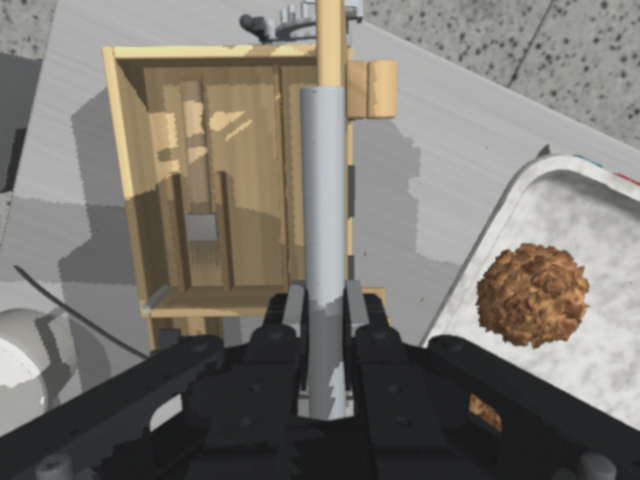

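View pics/cmp14.png

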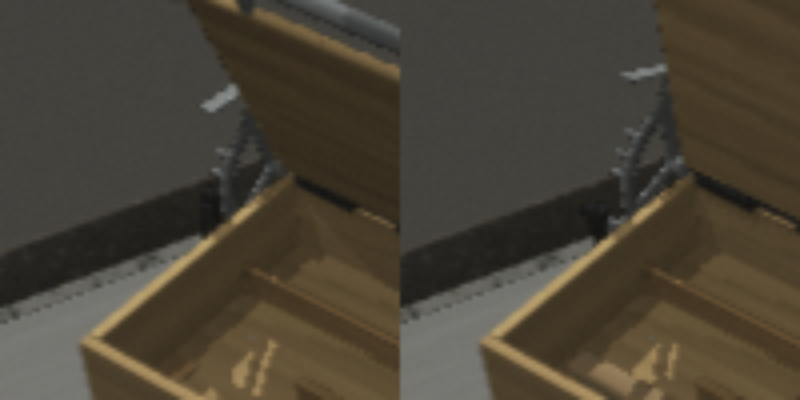

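```bash
python3 arc.py -1 1.47 1.42 1.36 1.30 1.24 1.18 1.12 1.06
```

```text
t 26.05 p [ 653.9 -133.   321.1] case [ 77.9   1.8 321.1] rpy [ 3.139e+00 -1.000e-03  1.450e+00] F [-0.5  2.8  5.7] w 11.7 q [-0.18  0.65  0.64  1.35 -0.39  1.26  0.36]
theta est 1.5039278734162045 r 250.3820845890059
-2.3 -8.4 1.1 0.1 -0.1 0.3 -1;
-2.2 -20.8 2.6 0.1 -0.1 0.3 -1;
-2.1 -35.6 5.3 0.1 -0.1 0.3 -1;
-2.1 -50.2 8.8 0.1 -0.1 0.3 -1;
-2.0 -64.5 13.2 0.1 -0.1 0.3 -1;
-1.9 -78.6 18.5 0.1 -0.1 0.3 -1;
-1.8 -92.3 24.6 0.1 -0.1 0.3 -1;
-1.8 -105.6 31.5 0.1 -0.1 0.3 -1
```

```bash
python3 -m jog '0 -8.4 0.5 0 0 0 -1; 0 -20.8 1.6 0 0 0 -1; 0 -35.6 4 0 0 0 -1; 0 -50 7 0 0 0 -1; 0 -64.5 11.2 0 0 0 -1; 0 -78.6 16.5 0 0 0 -1; 0 -92.3 22.6 0 0 0 -1; 0 -105.6 29.5 0 0 0 -1'; python3 arc.py -1 1.00 .94 .88 .82 .76 .70 .64 .58
```

```text
clock: 27.05
eef_pos: [548.2, -122.0, 291.0]
tool_rot: [3.139, 0.002, 1.448]
force: [2.1, -0.1, -2.8]
width: 11.6
t 27.05 p [ 548.2 -122.   291. ] case [-28.4  -0.6 291. ] rpy [3.139e+00 2.000e-03 1.448e+00] F [ 2.1 -0.1 -2.8] w 11.6 q [-0.26  0.51  0.66  1.71 -0.35  1.05  0.4 ]
theta est 1.0604520739839411 r 251.78075462624935
0.2 -12.1 9.3 0.2 0.1 0.2 -1;
0.2 -24.5 17.7 0.2 0.1 0.2 -1;
0.3 -36.4 26.9 0.2 0.1 0.2 -1;
0.4 -47.7 36.8 0.2 0.1 0.2 -1;
0.4 -58.4 47.3 0.2 0.1 0.2 -1;
0.5 -68.4 58.5 0.2 0.1 0.2 -1;
0.5 -77.7 70.2 0.2 0.1 0.2 -1;
0.6 -86.4 82.5 0.2 0.1 0.2 -1
```

```bash
python3 -m jog '0 -12.5 8 0 0 0 -1; 0 -25 16.5 0 0 0 -1; 0 -37 25.7 0 0 0 -1; 0 -48 35.8 0 0 0 -1; 0 -59 46.3 0 0 0 -1; 0 -69 57.5 0 0 0 -1; 0 -78 69.2 0 0 0 -1; 0 -87 81.5 0 0 0 -1'; python3 arc.py -1 .52 .46 .40 .34 .29 .24 .20 .17
```

```text
clock: 28.05
eef_pos: [461.3, -112.7, 209.1]
tool_rot: [3.139, 0.004, 1.447]
force: [-0.2, -3.7, 0.4]
width: 11.4
t 28.05 p [ 461.3 -112.7  209.1] case [-115.7   -2.3  209.1] rpy [3.139 0.004 1.447] F [-0.2 -3.7  0.4] w 11.4 q [-0.26  0.48  0.62  2.03 -0.4   0.75  0.49]
theta est 0.5800998380185077 r 251.4403728393514
1.9 -6.7 13.6 0.1 0.2 0.2 -1;
2.0 -13.8 26.8 0.1 0.2 0.2 -1;
2.0 -20.0 40.4 0.1 0.2 0.2 -1;
2.1 -25.5 54.4 0.1 0.2 0.2 -1;
2.1 -29.4 66.3 0.1 0.2 0.2 -1;
2.2 -32.7 78.3 0.1 0.2 0.2 -1;
2.2 -34.9 88.1 0.1 0.2 0.2 -1;
2.3 -36.3 95.4 0.1 0.2 0.2 -1
```

```bash
python3 -m jog '0 -7.5 13 0 0 0 -1; 0 -14.5 26 0 0 0 -1; 0 -21 39.5 0 0 0 -1; 1 -26.2 53.5 0 0 0 -1; 1 -30 65.5 0 0 0 -1; 1 -33.4 77.5 0 0 0 -1; 1 -35.5 87.3 0 0 0 -1; 1 -37 94.5 0 0 0 -1'; python3 arc.py -1 .13 .10 .07 .05 .03 .015 .005
```

```text
clock: 29.05
eef_pos: [425.3, -108.8, 114.5]
tool_rot: [3.138, 0.006, 1.445]
force: [-0.7, -6.5, -0.8]
width: 11.6
t 29.05 p [ 425.3 -108.8  114.5] case [-152.    -3.   114.5] rpy [3.138 0.006 1.445] F [-0.7 -6.5 -0.8] w 11.6 q [-0.13  0.58  0.45  2.21 -0.57  0.46  0.65]
theta est 0.17348969793060534 r 250.31740195365074
2.5 -1.4 10.8 0.2 0.3 0.1 -1;
2.6 -2.2 18.2 0.2 0.3 0.1 -1;
2.6 -2.9 25.7 0.2 0.3 0.1 -1;
2.6 -3.2 30.7 0.2 0.3 0.1 -1;
2.7 -3.4 35.7 0.2 0.3 0.1 -1;
2.7 -3.5 39.4 0.2 0.3 0.1 -1;
2.7 -3.6 41.9 0.2 0.3 0.1 -1
```

```bash
python3 -m jog '1 -1.4 8 0 0 0 -1; 2 -2 15 0 0 0 -1; 2 -2.5 22 0 0 0 -1; 2 -3 28 0 0 0 -1; 2 -3.3 33 0 0 0 -1; 2 -3.5 37 0 0 0 -1; 2 -3.6 40 0 0 0 -1; 2 -3.6 41 0 0 0 -1'; python3 arc.py -1 .03 .015 .005
```

```text
clock: 30.05
eef_pos: [422.1, -108.4, 74.2]
tool_rot: [3.137, 0.008, 1.443]
force: [-2.7, -10.8, 6.1]
width: 11.5
t 30.05 p [ 422.1 -108.4   74.2] case [-155.1   -3.    74.2] rpy [3.137 0.008 1.443] F [ -2.7 -10.8   6.1] w 11.5 q [-0.06  0.65  0.35  2.24 -0.65  0.34  0.71]
theta est 0.011529169714591905 r 249.7318026943536
2.5 -0.2 -4.6 0.3 0.5 -0.1 -1;
2.5 -0.3 -0.9 0.3 0.5 -0.1 -1;
2.5 -0.3 1.6 0.3 0.5 -0.1 -1
```

```bash
python3 -m jog '0 0 2 0 0 0 -1; 0 0 4 0 0 0 -1; 0 0 5 0 0 0 -1;0 0 5 0 0 0 -1'; python3 arc.py -1 .005
```

```text
clock: 30.55
eef_pos: [422.1, -108.0, 72.3]
tool_rot: [3.134, 0.006, 1.444]
force: [-10.0, -7.8, 51.7]
width: 11.3
t 30.55 p [ 422.1 -108.    72.3] case [-155.2   -2.6   72.3] rpy [3.134 0.006 1.444] F [-10.   -7.8  51.7] w 11.3 q [-0.05  0.65  0.34  2.24 -0.66  0.33  0.72]
theta est 0.003997863128505918 r 249.82467915244052
2.1 -0.2 -0.3 0.4 0.3 -0.0 -1
```

```bash
python3 -m jog '0 0 -3 0 0 0 -1; 0 0 -6 0 0 0 -1; 0 0 -8 0 0 0 -1; 0 0 -8 0 0 0 -1'; python3 arc.py -1 .005
```

```text
clock: 31.05
eef_pos: [422.0, -108.0, 76.5]
tool_rot: [3.138, 0.009, 1.446]
force: [-0.4, -10.9, -8.6]
width: 11.5
t 31.05 p [ 422.  -108.    76.5] case [-155.3   -2.6   76.5] rpy [3.138 0.009 1.446] F [ -0.4 -10.9  -8.6] w 11.5 q [-0.06  0.65  0.36  2.24 -0.64  0.34  0.71]
theta est 0.020696108548124256 r 249.93915584922323
2.2 -0.1 3.9 0.2 0.5 0.1 -1
```

```bash
python3 -m jog '0 0 3 0 0 0 -1; 0 0 3 0 0 0 -0.15; 0 0 3 0 0 0 -0.15; 0 0 3 0 0 0 -0.15; 0 0 -20 0 0 0 -0.15; 0 0 -70 0 0 0 -0.15; 0 0 -125 0 0 0 -0.15; 0 0 -150 0 0 0 -0.15'; python3 -m jog '-20 0 0 0 0 0 0;-60 0 0 0 0 0 0; -60 0 0 0 0 0 0;-60 0 0 0 0 0 0'; python3 shot.py wrist w15;python3 shot.py scene s15
python3 - <<'E'
from mv import *
a=cv2.imread('pics/s15.png')[150:310,190:400]; cv2.imwrite('pics/s15c.png',cv2.resize(a,(787,600)))
E
```

```text
clock: 32.05
eef_pos: [422.4, -102.4, 229.2]
tool_rot: [3.138, -0.0, 1.449]
force: [0.8, 0.9, -0.8]
width: 36.3
clock: 32.55
eef_pos: [413.9, -161.2, 226.5]
tool_rot: [-3.141, -0.001, 1.448]
force: [0.1, 0.9, 0.6]
width: 42.4
t 32.55 p [ 413.9 -161.2  226.5] case [-156.6  -56.4  226.5] rpy [-3.141e+00 -1.000e-03  1.448e+00] F [0.1 0.9 0.6] w 42.4 q [-0.18  0.42  0.68  2.08 -0.38  0.77  0.61]
t 32.6 p [ 414.1 -160.8  226.5] case [-156.5  -56.   226.5] rpy [-3.141e+00 -1.000e-03  1.449e+00] F [-0.5 -1.1 -0.1] w 42.2 q [-0.18  0.42  0.68  2.08 -0.38  0.77  0.61]
```

View pics/w15.png

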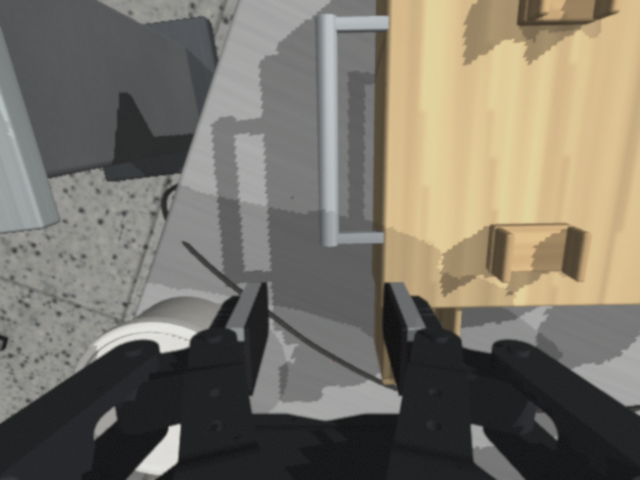

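View pics/s15c.png

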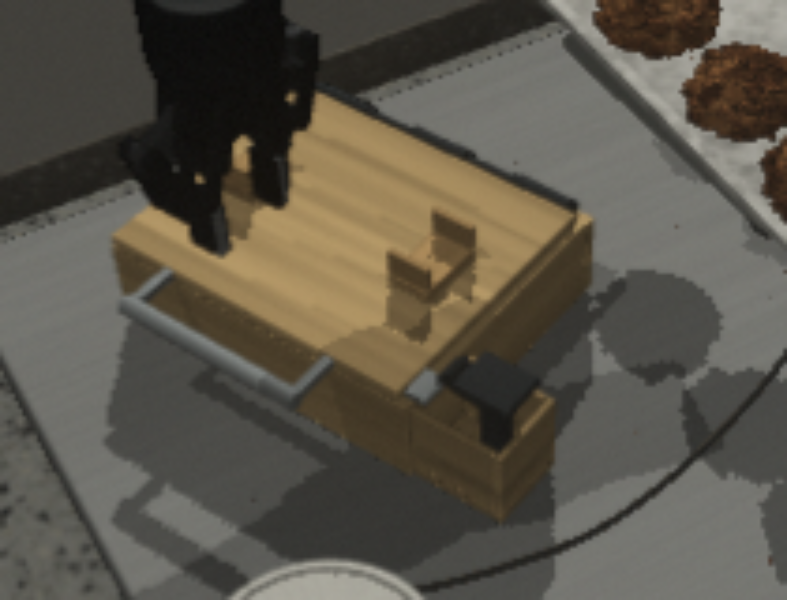

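```bash
python3 shot.py top t15
python3 - <<'E'
from mv import *
d=dict(np.load("w15.npz"));T=T_wc(d,d["eef"],d["rpy"]);W=cloud(d,T)
for px in((395,150),(450,100),(600,180)): print(wc(W[px[1],px[0]]).round(1))
a=dict(np.load("top0.npz"))["z_map"];b=dict(np.load("t15.npz"))
Wa=np.load("topW.npy");Wb=cloud(b,T_wc(b))
for n,(u,v) in dict(timer=(408,293),cut=(433,222),shaker=(448,264)).items():
    s=np.s_[v-30:v+31,u-30:u+31]
    i0=dict(np.load("top0.npz"))["image"][s].astype(int);i1=b["image"][s].astype(int)
    print(n,abs(i0-i1).max(axis=2).__gt__(40).sum())
print(ctrl.read_state()["clock"])
E
```

```text
t 32.65 p [ 414.1 -160.7  226.5] case [-156.5  -55.9  226.5] rpy [-3.141e+00 -1.000e-03  1.450e+00] F [ 0.5 -0.1  0. ] w 42.3 q [-0.18  0.42  0.68  2.08 -0.38  0.77  0.61]
[-111.    -9.1   90.3]
[-76.6  22.9  89.7]
[ 31.  -29.4  88.1]
timer 0
cut 0
shaker 0
32.7
```

Run:
```python
from mv import *
for n in("w1","w3","w5","w15","t2","t15","scene0","s15"):
    d=dict(np.load(n+".npz"));T=T_wc(d,d.get("eef"),d.get("rpy"));W=cloud(d,T).reshape(-1,3);W=W[~np.isnan(W[:,0])]
    L=np.array(wc(W.T)).T
    for lo,hi in((-110,-50),):
        m=(abs(L[:,1])<115)&(L[:,0]>-110)&(L[:,0]<80)&(L[:,2]>78)&(L[:,2]<94)
        q=L[m]
        if len(q)>300:
            p=np.polyfit(q[:,0],q[:,2],1); print(n,len(q),"slope",-p[0].round(4),"z at -100",np.polyval(p,-100).round(1))
```

```text
w1 59803 slope 0.0101 z at -100 89.5
w5 6280 slope 0.1027 z at -100 108.4
w15 64228 slope 0.0105 z at -100 89.7
t2 5178 slope 0.01 z at -100 88.4
t15 4405 slope 0.0106 z at -100 88.5
scene0 3573 slope 0.0107 z at -100 88.6
s15 3606 slope 0.0102 z at -100 88.5
```

Lid angle is the same as when it was latched at the start. The arm is clear and nothing else has moved, so I'm handing in.

```bash
python3 -m jog '0 0 0 0 0 0 0; 0 0 0 0 0 0 0'; python3 -c "
from cell import ctrl
print(ctrl.finish_job(), ctrl.read_state()['clock'])"
```

```text
clock: 32.95
eef_pos: [414.2, -161.5, 226.6]
tool_rot: [-3.141, -0.0, 1.449]
force: [1.1, 0.4, 0.4]
width: 42.2
the job is handed in; nothing more can be done
the job is handed in; nothing more can be done
```

The brush is in its case and the lid is shut and latched. I handed the job in at about 33 s, with the gripper open and clear of the case. No verdict was reported.

**What I did, in order:**
1. Laid the brush aside on the worktop.
2. Pressed the paddle; the lid popped to about 0.13 rad.
3. Raised the lid to about 1.26 rad and let it down onto the third notch at about 1.21; it stayed propped when released.
4. Laid the brush in the trough.
5. Lifted the lid to 1.505 rad; the picture showed the pawl swung outward.
6. Lowered the lid in the grip the whole way, without dropping it, and pressed it shut.

**Last checks:**
- **Brush:** the last look before closing showed it flat on the floor of the case. Its middle was within about 1 mm of the trough point, with the bristles between the walls and the handle towards the ratchet.
- **Lid:** the lid slope in the pictures was 0.0102–0.0106 after closing, against 0.010–0.011 when it was latched at the start. It also resisted a light upward pull.
- **Other things:** the patches of the top picture round the timer, cutter and jar were unchanged from the start.

**What did not go cleanly:**
- **Brush set-down:** I laid it across a cable about 7 mm thick, so it sat slightly tilted on the worktop. It went flat in the case.
- **Force at the end stop:** it briefly read about 52 N at the wrist. I was pressing through the fingers on the rail, not with the arm or the gripper's body, and it is under the 120 N wrist limit.

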